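# Open the trial-lens case

### The job

Get the trial-lens case open for the next patient. First lift the white-and-green carton off the lid and set it down flat, without dropping it, in the middle of the blue mat. Then flip the hasp up off its staple and fold it well back over the front of the case, and only after that raise the lid past its balance point so that it stays open by itself; do not disturb the drum, the bottle, the can or the spectacle case.

Things in the scene. Friction and masses are not known exactly. Their poses are not given: they have to be found in the camera images.
- case: Trial-lens case, fixed: grey box, aluminium corners, black lid; 160 mm deep (its x), 220 wide (its y), 102.5 high to the top of the shut lid. Origin: centre of its underside; z up. Front (hasp, red tab) at its -x side, looking roughly to the robot's left (+y); place and yaw vary. Lid hinge line at x +80, z 90.5 mm, parallel to its y.
- lid (a joint): Lid angle, rad: 0 shut, grows as the front edge rises, stop at 1.9 (leaning back). The lid is a 12 mm plate of 0.4 kg; it falls shut below about 1.5 and falls back to its stop beyond that.
- lid_tab (a point): Grip point on the red pull tab that juts 50 mm forward from the lid's front edge in the lid's plane: 18 mm wide (case y), 8 mm thick. The point is 32 mm in front of the edge, mid-thickness; at (-112, 55, 96.5) mm in the case frame when shut. Pinched across its width it can turn between the fingers as it follows the arc. Free space below it.
- lid_hinge (a point): Point on the lid's hinge line level with the tab, (+80, +55, 90.5) mm in the case frame. The tab point moves on a circle of 192 mm about this line, up and towards the case's +x.
- hasp (a joint): Hasp angle, rad: 0 lying on the lid over the staple, 1.57 upright, grows as it is folded over the front of the case, stop at 2.7. Stiff pivot: it stays where it is left (about 0.07 N m).
- hasp_tongue (a point): Grip point on the hasp's yellow tongue, 16 mm wide (case y), 6 thick, 48 long, slanting up at 55 degrees, towards the case's +x, from the free end of the flat slotted steel strap (59 x 34 mm). Point: mid-thickness, 30 mm from the strap; at (-15, -55, 132.6) mm in the case frame when closed. Pinched across its width it can turn between the fingers.
- hasp_pivot (a point): Point on the hasp's pivot axis (parallel to case y) at the front rim, (-90, -55, 108) mm in the case frame. The closed strap runs from here to the case's +x; the tongue point, 75 mm along and 25 mm above, moves on a 79 mm circle up and over to the case's -x. A brass staple, 20 mm high, stands on the lid in the slot, 18 to 42 mm from the pivot.
- carton_mid (a point): Centre of the white-and-green carton, 50 mm (its x) by 110 mm (its y) by 45 mm high, about 0.18 kg, lying loose on the rear of the lid with its long side roughly along the case's y.
- mat: Blue square mat, 140 x 140 mm, 4 mm thick, fixed flat on the table; origin at the centre of its underside. It is either on the robot's left or behind the case on the robot's right.
- drum: Bystander: round stainless drum with a black knob, 108 mm across, 99 mm high, loose; origin at the centre of its underside. It stands on the other side from the mat.
- bottle: Bystander: yellow bottle with a white cap, 60 mm across, 170 mm high, loose; origin at the centre of its underside.
- can: Bystander: white spray can with a green cap, 66 mm across, 150 mm high, loose, behind the case; origin at the centre of its underside.
- specs: Bystander: black spectacle case, 60 x 150 x 35 mm, loose, long side along its y; origin at the centre of its underside.
Not all that is in view belongs to the job. Leave any orange or pink look-alike of the part that bears carton_mid alone.

How it is judged:
By the outcome, as a careful person would: the job done as asked, in the order asked, and still so for the second after the job is handed in, with the robot touching nothing.
It also fails if it takes over 56 s, if anything falls off the work surface, if the arm or the gripper's body presses on something with over 40 N, if the wrist force passes 120 N, or if a joint passes its speed limit or range.

### The arm

A 6-joint arm with a two-finger parallel gripper is mounted at the origin on the work surface. World frame = base frame: x ahead of the robot, y to its left, z up, the work surface at z = 0. Lengths are in mm, angles in rad, forces in N, time in s.
With the tool pointing down it reaches from about 300 to 775 mm from the base axis. Payload 14.6 kg.
Tool frame: the origin (TCP) lies at the very end of the fingers, on their centre line; the grasp point (between the pads) lies 19 mm behind it; x points along the fingers, y is the direction in which the jaws open and shut, and the axes are right-handed (so a half turn about x gives the same grasp; the last joint's range is limited). The gripper opens to 85 mm and grips with 20 to 120 N. Pads are 22 mm wide; open, the fingers measure 114 mm over their backs; the gripper's body (76 mm by 85 mm) begins 54 mm behind the grasp point. The pads swing forward as they close: fully open they stand 13 mm farther back than shut.
Start: joints at [1.198, 0.3, 1.521, -0, 1.321, -0.067], TCP at [165.578, 524.474, 231.281] pointing down, gripper open.
Joint ranges: [-3.03, 3.03], [-0.79, 2.21], [0.23, 2.52], [-1.04, 4.18], [0, 3.07], [-2.55, 2.55]. Speed limits (rad/s): [2.22, 2.22, 2.57, 3.14, 3.14, 3.14].

### API

Orientations are given as a 3x3 rotation matrix whose columns are the frame's x, y, z axes.
In Python, from cell import manip gives the robot as it stands.
- The arm moves only by the tool jog_arm, never from a script. Its argument "motion" is a list that holds one entry, the list of rows, each a list of 7 numbers: the shift along the tool's x, y, z in mm, then the turn, a rotation vector about the tool's x, y, z in degrees, then the closure, from 0 (fully open) to 1 (shut). In form: [[[x, y, z, ax, ay, az, grip], ...]]. A call has 1 to 5 rows; each row shifts and turns the pose as measured when the row begins, along the tool's axes as they then stand; what a row does not reach is not made up. A row lasts 1/10 s, in which the tool goes at most 50 mm and 8.59 degrees, less where a joint would pass 70% of its speed; a pose out of reach is approached as far as the arm can. A call with a gripper value outside its range is refused whole. The fingers move at their own pace and stop on an object; "grip_force" is the grip in N (left out, the last holds). Time passes only in rows, so rows that do not move let the fingers close. It gives the time, the measured TCP pose, the force and the opening at its end, in the units of the state.
- manip.get_state(): the state, without advancing time (a new reading comes with each control period).
- manip.snapshot(name): name is "scene" or "top"; returns the picture (480x640x3 uint8, red, green, blue); there is no depth.
- manip.get_calibration(name): a dict with "camera_matrix" (3x3 intrinsics, pixels), "eye" and "attitude" of the camera in the world. Camera axes: x right, y down, z forward; pixel columns grow to the right and rows downward; lengths in mm; the calibration is good to about 2 mm. A picture is of the moment at which its call begins. get_calibration takes no time and is no camera call.
- manip.close_job(): hands the job in, once; it reports no verdict.
The state is a dict: "time_s": time; "q": joint angles; "qd": joint speeds; "joint_torque": joint torques, N m; "eef_pos": TCP position; "ee_rot": TCP orientation; "wrist_force": force on the tool from outside, world axes, zero at the start; "moment": the same for the moment, N m; "opening": finger opening in mm.
Only numpy, scipy, OpenCV 4.12 (cv2) and the standard library are available. Lean on these libraries where they do the work, as an engineer would, in place of code of your own. Each camera call takes 0.05 s, during which the arm holds its last target.

## Working session

There is one attempt and no reset: what is moved stays moved. The work goes in short steps, Python scripts to look and compute and a tool call to move; the robot and the scene stay as the last step left them, time stands still between calls to the robot, and variables do not carry over. Pictures are saved under pics/ and viewed, and the job is handed in when it is done.

Besides the shell and the picture viewer there is one more tool, called as a command line: name --argument value ..., lists and objects as JSON in quotes. jog_arm: Moves the arm, as the interface text tells. Its arguments: {"type":"object","properties":{"motion":{"type":"array","items":{"type":"array","items":{"type":"array","items":{"type":"number"}}}},"grip_force":{"type":"number"}},"required":["motion"]}

```bash
ls; mkdir -p pics
python3 - <<'E'
from cell import manip
import cv2,numpy as np
np.set_printoptions(precision=4,suppress=True)
for n in("scene","top"):
    im=manip.snapshot(n); cv2.imwrite(f"pics/{n}0.png",im[:,:,::-1])
    print(n,manip.get_calibration(n))
print(manip.get_state())
E
```

```text
pics
scene {'camera_matrix': array([[529.3385,   0.    , 313.3776],
       [  0.    , 529.3385, 233.6209],
       [  0.    ,   0.    ,   1.    ]]), 'eye': array([1043.7621, -460.9676,  901.8378]), 'attitude': array([[ 0.6708,  0.5557, -0.4912],
       [ 0.7415, -0.5152,  0.4299],
       [-0.0141, -0.6526, -0.7576]])}
top {'camera_matrix': array([[575.6471,   0.    , 333.598 ],
       [  0.    , 575.6471, 248.2431],
       [  0.    ,   0.    ,   1.    ]]), 'eye': array([ 417.8894,  -23.6906, 1148.5681]), 'attitude': array([[-0.0116, -0.991 ,  0.1335],
       [-0.9995,  0.0154,  0.0279],
       [-0.0297, -0.1331, -0.9907]])}
{'time_s': 0.1, 'q': array([ 1.1984,  0.3004,  1.5216, -0.    ,  1.3207, -0.0666]), 'qd': array([ 0.0005, -0.0009, -0.0044,  0.0004, -0.0011,  0.0007]), 'joint_torque': array([  0.0004, -54.4373, -36.2373,  -0.0002,   0.003 ,  -0.    ]), 'eef_pos': array([165.4881, 524.2848, 230.7692]), 'ee_rot': array([[-0.0004,  0.301 ,  0.9536],
       [-0.001 ,  0.9536, -0.301 ],
       [-1.    , -0.001 , -0.0001]]), 'wrist_force': array([-0.9419, -0.4872,  0.2319]), 'moment': array([ 0.0329, -0.0009,  0.0613]), 'opening': 85.67243826867798}
```

View pics/scene0.png

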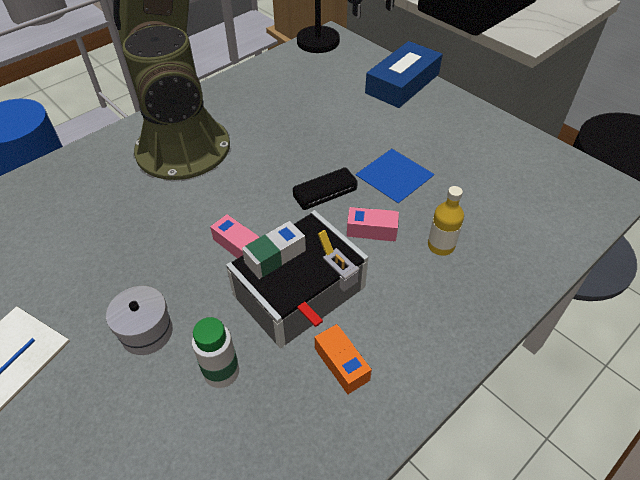

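View pics/top0.png

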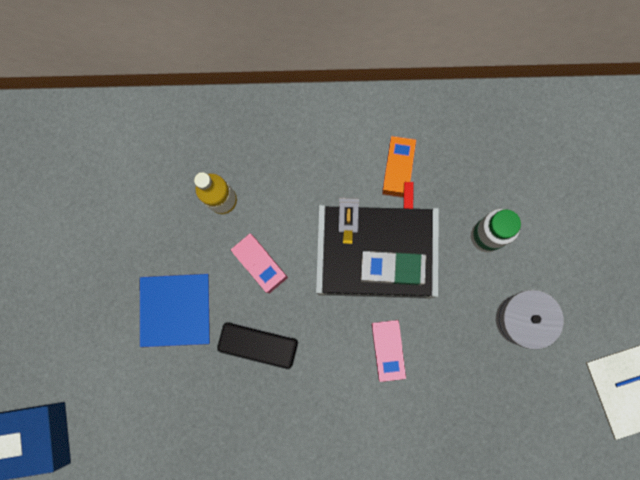

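The front of the case seems to face a different way than described, so I'll check the calibration against known points.

```bash
cat > h.py <<'E'
import numpy as np,cv2
from cell import manip
np.set_printoptions(precision=3,suppress=True)
def cal(n):
    c=manip.get_calibration(n); return np.array(c["camera_matrix"]),np.array(c["eye"]),np.array(c["attitude"])
def proj(n,P):
    K,e,R=cal(n); p=(np.atleast_2d(P)-e)@R@K.T; return p[:,:2]/p[:,2:]
def ray(n,uv,z):
    K,e,R=cal(n); uv=np.atleast_2d(uv).astype(float)
    d=np.c_[uv,np.ones(len(uv))]@np.linalg.inv(K).T@R.T
    return e+d*((z-e[2])/d[:,2])[:,None]
E
python3 - <<'E'
from h import *
s=manip.get_state()
for n in("scene","top"):
    _,_,R=cal(n); print(n,np.linalg.det(R))
    print(proj(n,[[0,0,0],s["eef_pos"],[100,0,0],[0,100,0]]))
print(ray("top",[[140,276],[209,275],[210,346],[140,347]],4))
print(ray("scene",[[395,150],[434,174],[396,200],[357,174]],4))
print(ray("top",[[319,206],[438,209],[437,296],[318,293]],102.5))
E
```

```text
scene 0.9999999999999999
[[182.142 146.682]
 [371.96   17.087]
 [203.752 165.377]
 [213.381 130.306]]
top 1.0000000000000009
[[341.724 549.926]
 [ -0.822 494.313]
 [341.016 494.204]
 [288.698 549.97 ]]
[[521.842 399.295   4.   ]
 [521.877 259.39    4.   ]
 [381.213 254.95    4.   ]
 [380.733 394.545   4.   ]]
[[393.668 394.359   4.   ]
 [520.109 397.094   4.   ]
 [516.657 261.868   4.   ]
 [390.687 258.354   4.   ]]
[[ 638.338   31.925  102.5  ]
 [ 628.8   -187.367  102.5  ]
 [ 469.041 -179.877  102.5  ]
 [ 477.296   35.066  102.5  ]]
```

Run:
```python
import cv2
a=cv2.imread("pics/top0.png");b=cv2.imread("pics/scene0.png")
cv2.imwrite("pics/topc.png",cv2.resize(a[130:310,300:540][:, :],None,fx=3.3,fy=3.3,interpolation=cv2.INTER_CUBIC))
cv2.imwrite("pics/scc.png",cv2.resize(b[200:350,210:400],None,fx=4,fy=4,interpolation=cv2.INTER_CUBIC))
```

```text
(no output)
```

View pics/topc.png

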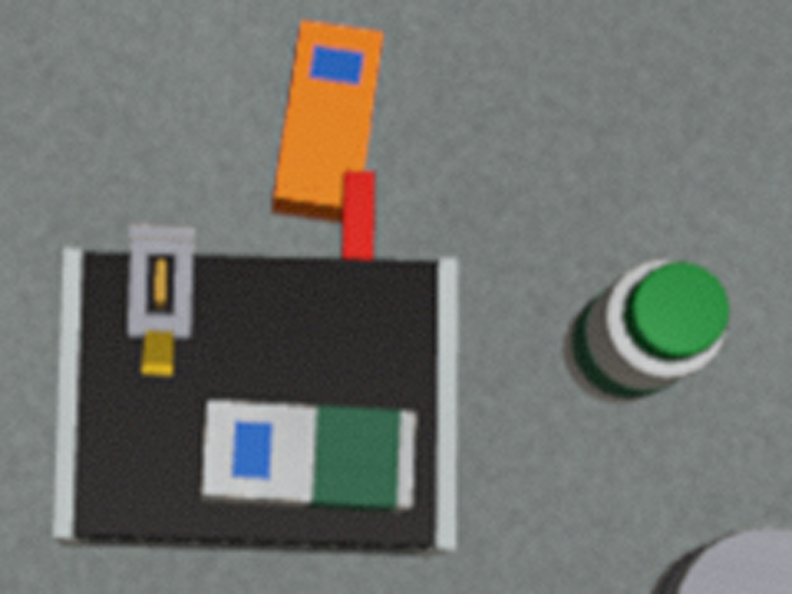

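View pics/scc.png

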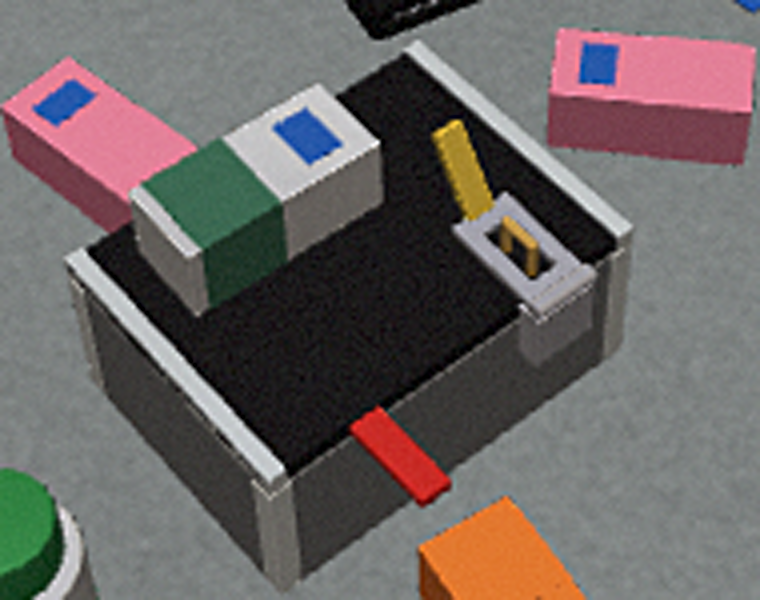

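Run:
```python
from h import *
from scipy.optimize import least_squares
T=lambda a:np.c_[300+np.array(a)[:,0]/3.3,130+np.array(a)[:,1]/3.3]-0.35
S=lambda a:np.c_[210+np.array(a)[:,0]/4,200+np.array(a)[:,1]/4]-0.37
def W(p,P):
    c,s=np.cos(p[2]),np.sin(p[2]); P=np.array(P,float)
    return np.c_[p[0]+c*P[:,0]-s*P[:,1],p[1]+s*P[:,0]+c*P[:,1],P[:,2]]
def fit(x0,P,ut,us):
    for nm,f in(("top",lambda p:(proj("top",W(p,P))-ut).ravel()),("scene",lambda p:(proj("scene",W(p,P))-us).ravel())):
        r=least_squares(f,x0); print(nm,r.x,np.abs(r.fun).max())
    r=least_squares(lambda p:np.r_[(proj("top",W(p,P))-ut).ravel(),(proj("scene",W(p,P))-us).ravel()],x0); print("both",r.x,"res",r.fun); return r.x
# order FL(hasp),FR,BL,BR ; case frame yaw ~pi: front -x, hasp y -
case=fit([550,-75,3.1],[[-80,-110,102.5],[-80,110,102.5],[80,-110,102.5],[80,110,102.5]],
 T([(65,248),(458,259),(57,538),(453,548)]),S([(632,230),(283,478),(413,42),(68,258)]))
pts=[[-15,-55,132.6],[-112,55,96.5],[-130,55,100.5],[-90,-55,108],[80,55,90.5]]
w=W(case,pts);print(w);print("top",proj("top",w));print("scene",proj("scene",w))
print("tip red measured top",T([(360,172)]),"scene",S([(437,492)]))
c=fit([510,-100,3.1],[[-25,-55,147.5],[-25,55,147.5],[25,-55,147.5],[25,55,147.5]],
 T([(207,401),(416,411),(202,496),(413,508)]),S([(383,145),(205,248),(320,84),(132,190)]))
m=fit([450,325,0],[[70,70,4],[70,-70,4],[-70,-70,4],[-70,70,4]],np.array([[140,276],[209,275],[210,346],[140,347]]),np.array([[434,174],[396,200],[357,174],[395,150]]))
print(ray("top",[[503,224],[536,319],[205,181]],150))
```

```text
top [554.591 -74.912   3.099] 0.8970128524035204
scene [555.045 -73.978   3.117] 2.210376296096399
both [554.854 -74.47    3.107] res [-0.75   1.043 -0.574 -0.289 -0.682 -0.454  1.003 -0.847  0.71  -1.54
 -2.789  0.921  1.678 -0.394 -0.374  0.753]
[[ 571.765  -20.027  132.6  ]
 [ 664.867 -133.345   96.5  ]
 [ 682.856 -133.973  100.5  ]
 [ 646.719  -22.644  108.   ]
 [ 472.984 -126.644   90.5  ]]
top [[347.462 238.627]
 [407.687 191.136]
 [407.958 181.175]
 [348.358 200.409]
 [406.709 294.556]]
scene [[324.558 240.232]
 [313.462 316.214]
 [320.071 321.71 ]
 [350.946 272.1  ]
 [250.434 254.03 ]]
tip red measured top [[408.741 181.771]] scene [[318.88 322.63]]
top [517.92  -99.302   3.074] 0.407509094972454
scene [519.296 -97.019   3.09 ] 2.3854604228926064
both [518.584 -98.252   3.08 ] res [-0.557 -0.012 -0.841 -0.163 -0.289 -0.335 -0.768 -0.96   0.487 -1.29
 -3.222  2.412  0.24  -1.274 -0.413  0.214]
top [451.398 327.018   0.017] 0.804631055040602
scene [454.363 328.55   -0.016] 2.420886366392267
both [452.51  327.728   0.007] res [ 0.533 -0.095  0.589 -0.565 -1.137 -0.905 -1.324 -0.646  0.899  0.175
  0.969  2.17  -2.52  -1.34  -2.6   -2.641]
[[ 590.579 -291.86   150.   ]
 [ 425.403 -339.352  150.   ]
 [ 677.603  233.439  150.   ]]
```

Candidates for the carton in the top view:
- **White/green (393,267):** it sits on the lid and fits 50x110 at z=147.5. This is the one I choose, and the crop confirms it.
- **Orange (399,165), pink (259,263), pink (389,350):** these are look-alikes, so I leave them alone.

The case front faces world +x (yaw ≈ 3.10), not +y as the text says. I'll trust the images, since both cameras agree.

```bash
cat >> h.py <<'E'
from scipy.spatial.transform import Rotation as Ro
def down(deg):
    a=np.radians(deg); y=np.array([np.cos(a),np.sin(a),0]); x=np.array([0,0,-1.]); return np.c_[x,y,np.cross(x,y)]
def plan(way,step=45,ang=8,grip=0.0,start=None):
    """way: list of (pos,deg[,step]); prints rows in tool axes"""
    s=manip.get_state(); p=np.array(s["eef_pos"]);R=np.array(s["ee_rot"])
    if start: p=np.array(start[0],float);R=down(start[1])
    rows=[]
    for w in way:
        tp=np.array(w[0],float);tR=down(w[1]);st=w[2] if len(w)>2 else step
        rv=Ro.from_matrix(R.T@tR).as_rotvec(degrees=True)
        n=int(max(1,np.ceil(np.linalg.norm(tp-p)/st),np.ceil(np.linalg.norm(rv)/ang)))
        dp=(tp-p)/n
        for i in range(n):
            rows.append(np.r_[R.T@dp,rv/n,grip]); R=R@Ro.from_rotvec(rv/n,degrees=True).as_matrix()
        p=tp
    for i in range(0,len(rows),5):
        print("[["+",".join("["+",".join(f"{v:.1f}".rstrip('0').rstrip('.') for v in r)+"]" for r in rows[i:i+5])+"]]")
def st():
    s=manip.get_state(); print(round(s["time_s"],2),s["eef_pos"],"yawY",np.degrees(np.arctan2(s["ee_rot"][1,1],s["ee_rot"][0,1])),"tilt",s["ee_rot"][:,0],"F",s["wrist_force"],"op",s["opening"])
E
python3 - <<'E'
from h import *
plan([([518.3,-98.8,230],-3.8)])
E
```

```text
[[[0.1,-30.5,32.8,4.8,0,0,0],[0.1,-27.7,35.2,4.8,0,0,0],[0.1,-24.7,37.4,4.8,0,0,0],[0.1,-21.5,39.3,4.8,0,0,0],[0.1,-18.1,40.9,4.8,0,0,0]]]
[[[0.1,-14.7,42.3,4.8,0,0,0],[0.1,-11.1,43.4,4.8,0,0,0],[0.1,-7.5,44.1,4.8,0,0,0],[0.1,-3.8,44.6,4.8,0,0,0],[0.1,-0,44.8,4.8,0,0,0]]]
[[[0.1,3.7,44.6,4.8,0,0,0],[0.1,7.4,44.1,4.8,0,0,0],[0.1,11,43.4,4.8,0,0,0],[0,14.6,42.3,4.8,0,0,0],[0,18,41,4.8,0,0,0]]]
[[[0,21.4,39.3,4.8,0,0,0]]]
```

jog_arm --motion '[[[0, -30.5, 33, 4.8, 0, 0, 0], [0, -27.5, 35, 4.8, 0, 0, 0], [0, -24.5, 37.5, 4.8, 0, 0, 0], [0, -21.5, 39, 4.8, 0, 0, 0], [0, -18, 41, 4.8, 0, 0, 0]]]'

```text
time_s: 0.6
eef_pos: [275.4, 325.3, 228.4]
ee_rot: [[-0.003, 0.668, 0.744], [-0.004, 0.744, -0.668], [-1.0, -0.005, 0.001]]
wrist_force: [2.5, 1.3, 0.3]
opening: 85.3
```

jog_arm --motion '[[[0, -14.5, 42.5, 4.8, 0, 0, 0], [0, -11, 43.5, 4.8, 0, 0, 0], [0, -7.5, 44, 4.8, 0, 0, 0], [0, -4, 44.5, 4.8, 0, 0, 0], [0, 0, 45, 4.8, 0, 0, 0]]]'

```text
time_s: 1.1
eef_pos: [384.1, 119.5, 228.7]
ee_rot: [[-0.002, 0.92, 0.392], [-0.004, 0.392, -0.92], [-1.0, -0.004, 0.003]]
wrist_force: [0.4, 0.7, -0.2]
opening: 85.5
```

Run:
```python
from h import *
st()
plan([([518.3,-98.8,225],-3.8)])
```

```text
1.1 [384.109 119.541 228.707] yawY 23.10524581782865 tilt [-0.002 -0.004 -1.   ] F [ 0.417  0.691 -0.157] op 85.49745703056968
[[[0.7,6.3,42.2,4.5,0,0,0],[0.7,9.6,41.6,4.5,0,0,0],[0.7,12.8,40.7,4.5,0,0,0],[0.7,15.9,39.6,4.5,0,0,0],[0.6,19,38.3,4.5,0,0,0]]]
[[[0.6,21.9,36.7,4.5,0,0,0]]]
```

jog_arm --motion '[[[0.5, 6.5, 42, 4.5, 0, 0, 0], [0.5, 9.5, 41.5, 4.5, 0, 0, 0], [0.5, 13, 40.5, 4.5, 0, 0, 0], [0.5, 16, 39.5, 4.5, 0, 0, 0], [0.5, 19, 38, 4.5, 0, 0, 0]]]'

```text
time_s: 1.6
eef_pos: [497.0, -71.8, 226.3]
ee_rot: [[-0.002, 1.0, -0.008], [-0.004, -0.008, -1.0], [-1.0, -0.002, 0.004]]
wrist_force: [-0.1, 1.4, 0.4]
opening: 85.2
```

jog_arm --motion '[[[0.5, 20, 35, 4.5, 0, 0, 0], [0, 0, 0, 0, 0, 0, 0]]]'

```text
time_s: 1.8
eef_pos: [518.2, -112.4, 224.6]
ee_rot: [[-0.004, 0.995, -0.096], [-0.004, -0.096, -0.995], [-1.0, -0.004, 0.004]]
wrist_force: [-0.4, 1.0, -1.2]
opening: 85.3
```

Run:
```python
from h import *
st()
plan([([518.3,-98.8,170],-3.8),([518.3,-98.8,113],-3.8,20)])
```

```text
1.8 [ 518.236 -112.353  224.562] yawY -5.536722704538387 tilt [-0.004 -0.004 -1.   ] F [-0.374  0.96  -1.18 ] op 85.3481861090765
[[[27.3,-0.5,-6.9,-0.9,0.1,0.1,0],[27.3,-0.5,-6.8,-0.9,0.1,0.1,0],[19,0,0,0,-0,-0,0],[19,0,0,0,-0,-0,0],[19,0,0,0,-0,-0,0]]]
```

jog_arm --motion '[[[27, -0.5, -7, -1, 0.1, 0.1, 0], [27, -0.5, -7, -0.8, 0.1, 0.1, 0], [0, 0, 0, 0, 0, 0, 0]]]'

```text
time_s: 2.1
eef_pos: [518.0, -98.9, 168.4]
ee_rot: [[-0.001, 0.998, -0.066], [-0.0, -0.066, -0.998], [-1.0, -0.001, 0.0]]
wrist_force: [-1.0, -0.0, 0.4]
opening: 85.2
```

Run:
```python
from h import *
st()
plan([([518.3,-98.8,113],-3.8,15)])
im=manip.snapshot("top");cv2.imwrite("pics/t1.png",cv2.resize(im[130:310,300:540,::-1],None,fx=3,fy=3))
```

```text
2.1 [517.977 -98.916 168.356] yawY -3.7700706722385706 tilt [-0.001 -0.    -1.   ] F [-1.031 -0.024  0.408] op 85.16876513141523
[[[13.8,0.1,-0,0,0,0,0],[13.8,0.1,-0,0,0,0,0],[13.8,0.1,-0,0,0,0,0],[13.8,0.1,-0,0,0,0,0]]]
```

View pics/t1.png

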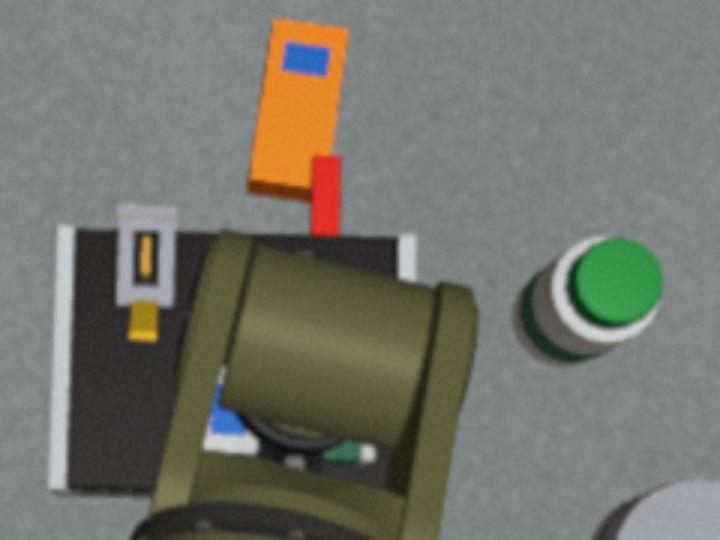

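The arm hides the carton in the top view: the wrist sits over it at about (300,370) in the crop. The pose matches the plan, so I'll descend, stopping at z=113.

jog_arm --motion '[[[14, 0, 0, 0, 0, 0, 0], [14, 0, 0, 0, 0, 0, 0], [14, 0, 0, 0, 0, 0, 0], [13, 0, 0, 0, 0, 0, 0], [0, 0, 0, 0, 0, 0, 0]]]'

```text
time_s: 2.65
eef_pos: [520.0, -99.7, 114.7]
ee_rot: [[0.006, 0.998, -0.066], [-0.002, -0.066, -0.998], [-1.0, 0.006, 0.002]]
wrist_force: [0.7, 0.3, 0.2]
opening: 85.3
```

Run:
```python
from h import *
st()
im=manip.snapshot("scene");cv2.imwrite("pics/s1.png",cv2.resize(im[180:350,200:400,::-1],None,fx=3.5,fy=3.5))
```

```text
2.65 [520.019 -99.68  114.658] yawY -3.7826841717954 tilt [ 0.006 -0.002 -1.   ] F [0.728 0.254 0.199] op 85.34138119678606
```

View pics/s1.png

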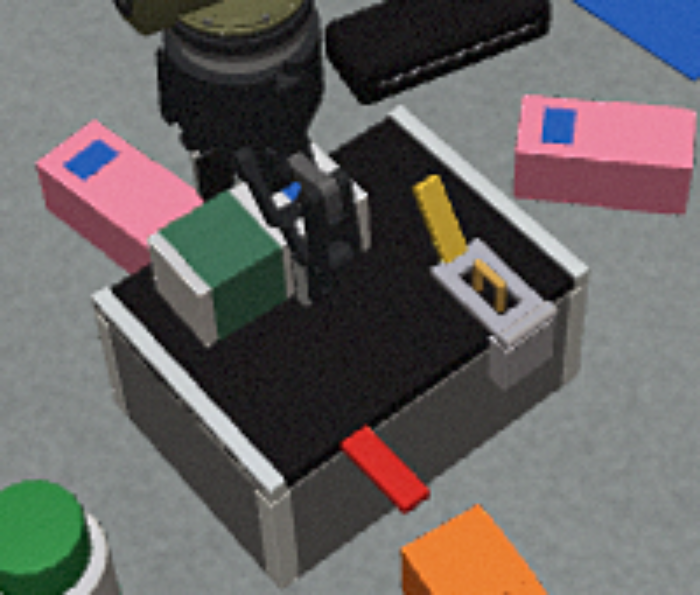

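The fingers straddle the carton at about (300,250) in the crop. I'll close now.

jog_arm --motion '[[[0, -1, 0, 0, 0, 0, 0.5], [0, 0, 0, 0, 0, 0, 0.8], [0, 0, 0, 0, 0, 0, 1], [0, 0, 0, 0, 0, 0, 1], [0, 0, 0, 0, 0, 0, 1]]]' --grip_force 50

```text
time_s: 3.2
eef_pos: [520.2, -100.0, 117.8]
ee_rot: [[0.01, 0.998, -0.066], [-0.003, -0.066, -0.998], [-1.0, 0.01, 0.003]]
wrist_force: [-0.5, 0.3, -2.9]
opening: 48.9
```

jog_arm --motion '[[[-5, 0, 0, 0, 0, 0, 1], [-15, 0, 0, 0, 0, 0, 1], [-20, 0, 0, 0, 0, 0, 1], [-20, 0, 0, 0, 0, 0, 1], [-10, 0, 0, 0, 0, 0, 1]]]'

```text
time_s: 3.7
eef_pos: [518.6, -99.5, 189.6]
ee_rot: [[0.006, 0.998, -0.066], [-0.002, -0.066, -0.998], [-1.0, 0.007, 0.002]]
wrist_force: [0.4, 0.6, -1.7]
opening: 49.4
```

Run:
```python
from h import *
st()
im=manip.snapshot("scene");cv2.imwrite("pics/s2.png",cv2.resize(im[180:350,200:400,::-1],None,fx=3.5,fy=3.5))
```

```text
3.7 [518.617 -99.502 189.617] yawY -3.7878318701844487 tilt [ 0.006 -0.002 -1.   ] F [ 0.44   0.63  -1.663] op 49.36317812351104
```

View pics/s2.png

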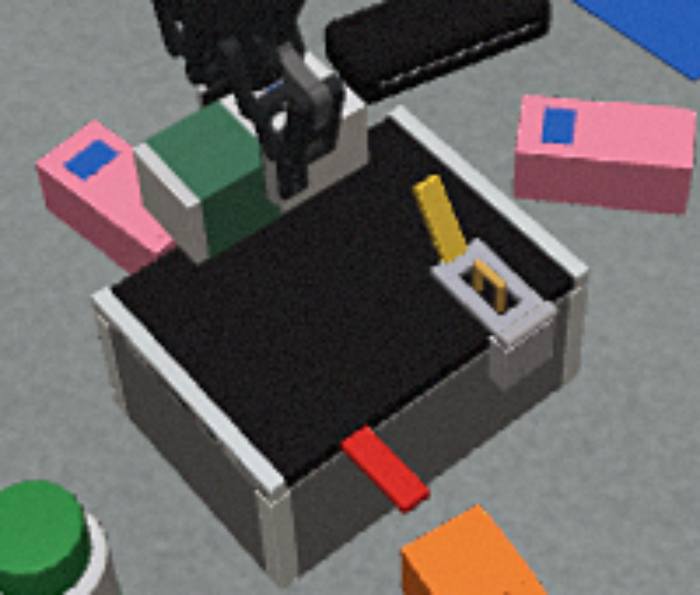

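Run:
```python
from h import *
plan([([452,326.5,215],-1.0,40)],grip=1)
```

```text
[[[-2.4,-8.6,-38.2,-0.3,0,-0,1],[-2.4,-8.4,-38.3,-0.3,0,-0,1],[-2.3,-8.3,-38.3,-0.3,0,-0,1],[-2.3,-8.1,-38.4,-0.3,0,-0,1],[-2.3,-7.9,-38.4,-0.3,0,-0,1]]]
[[[-2.3,-7.8,-38.4,-0.3,0,-0,1],[-2.3,-7.6,-38.5,-0.3,0,-0,1],[-2.3,-7.4,-38.5,-0.3,0,-0,1],[-2.3,-7.3,-38.5,-0.3,0,-0,1],[-2.2,-7.1,-38.6,-0.3,0,-0,1]]]
[[[-2.2,-6.9,-38.6,-0.3,0,-0,1]]]
```

jog_arm --motion '[[[-5, -4, -18, 0, 0, 0, 1], [-5, -8, -30, 0, 0, 0, 1], [-4, -8, -38, 0, 0, 0, 1], [-3, -8, -38, 0, 0, 0, 1], [-3, -8, -38, 0, 0, 0, 1]]]'

```text
time_s: 4.25
eef_pos: [492.5, 65.9, 208.0]
ee_rot: [[0.006, 0.997, -0.073], [-0.003, -0.073, -0.997], [-1.0, 0.006, 0.003]]
wrist_force: [1.3, -0.0, -2.4]
opening: 49.3
```

jog_arm --motion '[[[-2, -8, -38, 0, 0, 0, 1], [-2, -8, -38, 0, 0, 0, 1], [-2, -8, -38, 0, 0, 0, 1], [-2, -7, -38, 0, 0, 0, 1], [-2, -7, -38, 0, 0, 0, 1]]]'

```text
time_s: 4.75
eef_pos: [465.3, 265.8, 214.7]
ee_rot: [[0.003, 0.997, -0.073], [-0.004, -0.073, -0.997], [-1.0, 0.003, 0.004]]
wrist_force: [0.9, -1.2, -1.8]
opening: 49.4
```

Run:
```python
from h import *
st()
plan([([452,326.5,205],-3.8,30)],grip=1)
```

```text
4.75 [465.26  265.841 214.698] yawY -4.21097823448232 tilt [ 0.003 -0.004 -1.   ] F [ 0.867 -1.204 -1.837] op 49.35883781806835
[[[3.1,-5.9,-19.9,-0.1,0.1,-0.1,1],[3.2,-5.9,-19.9,-0.1,0.1,-0.1,1],[3.2,-5.8,-19.9,-0.1,0.1,-0.1,1]]]
```

jog_arm --motion '[[[0, -6, -24, -1, 0, 0, 1], [5, -4, -18, -1, 0.1, -0.1, 1], [10, -1, -6, -0.5, 0.1, -0.1, 1], [10, 0, 0, 0, 0, 0, 1], [0, 0, 0, 0, 0, 0, 1]]]'

```text
time_s: 5.25
eef_pos: [454.7, 319.4, 184.3]
ee_rot: [[-0.004, 1.0, -0.024], [-0.002, -0.024, -1.0], [-1.0, -0.004, 0.002]]
wrist_force: [-0.7, 0.1, -2.6]
opening: 49.5
```

Run:
```python
from h import *
st()
plan([([452,326.5,80],-2,30),([452,326.5,30],-2,20)],grip=1)
```

```text
5.25 [454.659 319.386 184.341] yawY -1.3483985063915955 tilt [-0.004 -0.002 -1.   ] F [-0.733  0.071 -2.649] op 49.537000021081305
[[[26.1,-0.6,-1.8,0.2,0,0.1,1],[26.1,-0.6,-1.8,0.2,0,0.1,1],[26.1,-0.7,-1.8,0.2,0,0.1,1],[26.1,-0.7,-1.8,0.2,0,0.1,1],[16.7,0,0,0,-0,-0,1]]]
[[[16.7,0,0,0,-0,-0,1],[16.7,0,0,0,-0,-0,1]]]
```

jog_arm --motion '[[[26, -0.6, -1.8, 0, 0, 0.1, 1], [26, -0.6, -1.8, 0, 0, 0.1, 1], [26, -0.7, -1.8, 0, 0, 0.1, 1], [26, -0.7, -1.8, 0, 0, 0, 1], [0, 0, 0, 0, 0, 0, 1]]]'

```text
time_s: 5.75
eef_pos: [454.2, 321.6, 77.4]
ee_rot: [[0.003, 1.0, -0.031], [-0.003, -0.031, -1.0], [-1.0, 0.003, 0.003]]
wrist_force: [-0.2, 0.4, -1.6]
opening: 49.1
```

Run:
```python
from h import *
st()
im=manip.snapshot("scene");cv2.imwrite("pics/s3.png",cv2.resize(im[70:240,280:480,::-1],None,fx=3.5,fy=3.5))
plan([([452,326.5,30],-2,15)],grip=1)
```

```text
5.75 [454.16  321.622  77.385] yawY -1.7697837951146034 tilt [ 0.003 -0.003 -1.   ] F [-0.164  0.409 -1.623] op 49.11763426532845
[[[12.3,-0.9,-1.1,0.1,0,-0.1,1],[12.3,-0.8,-1.1,0.1,0,-0.1,1],[12.3,-0.8,-1.1,0.1,0,-0.1,1],[12.3,-0.8,-1.1,0.1,0,-0.1,1]]]
```

View pics/s3.png

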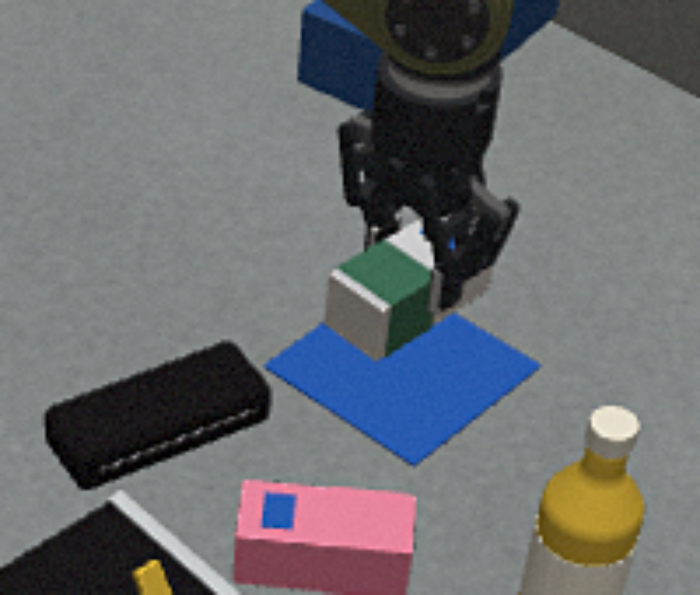

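The carton is held level above the mat, at about (400,290) in the crop. I'll keep going down.

jog_arm --motion '[[[13, -1, -2, 0, 0, -0.1, 1], [13, -1, -2, 0, 0, -0.1, 1], [13, -1, -1.5, 0, 0, -0.1, 1], [10, 0, -1, 0, 0, 0, 1], [0, 0, 0, 0, 0, 0, 1]]]'

```text
time_s: 6.3
eef_pos: [454.3, 329.1, 30.2]
ee_rot: [[0.004, 0.999, -0.033], [0.002, -0.033, -0.999], [-1.0, 0.004, -0.002]]
wrist_force: [0.6, 0.2, -1.5]
opening: 49.2
```

Run:
```python
from h import *
st()
plan([([452,326.5,20],-2,3)],grip=1)
```

```text
6.3 [454.324 329.144  30.245] yawY -1.8658535856679397 tilt [ 0.004  0.002 -1.   ] F [ 0.577  0.163 -1.539] op 49.19196125926853
[[[2.6,-0.6,0.7,0,-0,-0.1,1],[2.6,-0.6,0.7,0,-0,-0.1,1],[2.6,-0.6,0.7,0,-0,-0.1,1],[2.6,-0.6,0.7,0,-0,-0.1,1]]]
```

jog_arm --motion '[[[3, -1, 1, 0, 0, -0.1, 1], [3, -1, 1, 0, 0, -0.1, 1], [2, 0, 0, 0, 0, 0, 1], [1, 0, 0, 0, 0, 0, 1]]]'

```text
time_s: 6.7
eef_pos: [452.5, 327.3, 21.2]
ee_rot: [[0.001, 0.999, -0.032], [0.002, -0.032, -0.999], [-1.0, 0.001, -0.002]]
wrist_force: [-0.5, 0.0, -2.0]
opening: 49.3
```

jog_arm --motion '[[[1, 0, 0, 0, 0, 0, 1], [1, 0, 0, 0, 0, 0, 1]]]'

```text
time_s: 6.9
eef_pos: [452.7, 327.4, 19.5]
ee_rot: [[0.002, 0.999, -0.032], [0.003, -0.032, -0.999], [-1.0, 0.002, -0.003]]
wrist_force: [0.1, -0.7, -1.5]
opening: 48.9
```

Run:
```python
from h import *
st()
im=manip.snapshot("scene");cv2.imwrite("pics/s4.png",cv2.resize(im[100:220,330:470,::-1],None,fx=5,fy=5,interpolation=cv2.INTER_CUBIC))
```

```text
6.9 [452.708 327.43   19.456] yawY -1.8557164350953026 tilt [ 0.002  0.003 -1.   ] F [ 0.063 -0.738 -1.457] op 48.86604959212752
```

View pics/s4.png

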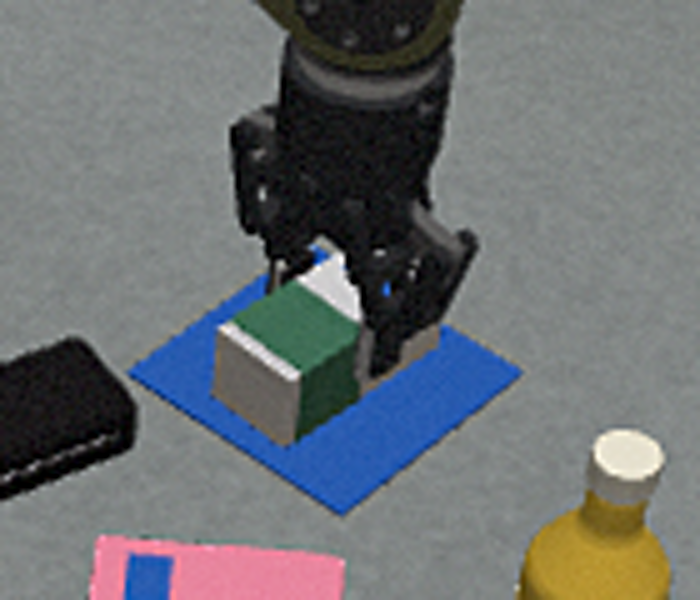

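Just above the mat, or touching it. I'll step 1 mm at a time until the force shows contact.

jog_arm --motion '[[[1, 0, 0, 0, 0, 0, 1]]]'

```text
time_s: 7.05
eef_pos: [452.8, 327.6, 18.7]
ee_rot: [[0.002, 0.999, -0.032], [0.003, -0.032, -0.999], [-1.0, 0.002, -0.003]]
wrist_force: [-8.5, -4.7, 19.9]
opening: 49.2
```

jog_arm --motion '[[[1, 0, 0, 0, 0, 0, 1]]]'

```text
time_s: 7.15
eef_pos: [452.8, 327.6, 18.8]
ee_rot: [[0.002, 0.999, -0.032], [0.003, -0.032, -0.999], [-1.0, 0.002, -0.003]]
wrist_force: [-9.9, -7.9, 21.3]
opening: 49.4
```

jog_arm --motion '[[[1, 0, 0, 0, 0, 0, 1]]]'

```text
time_s: 7.25
eef_pos: [452.8, 327.6, 18.8]
ee_rot: [[0.002, 0.999, -0.032], [0.003, -0.032, -0.999], [-1.0, 0.002, -0.003]]
wrist_force: [-7.1, -4.8, 13.0]
opening: 49.3
```

jog_arm --motion '[[[0, 0, 0, 0, 0, 0, 0.3], [0, 0, 0, 0, 0, 0, 0.1], [0, 0, 0, 0, 0, 0, 0], [0, 0, 0, 0, 0, 0, 0]]]'

```text
time_s: 7.65
eef_pos: [453.3, 327.9, 19.5]
ee_rot: [[0.003, 0.999, -0.032], [0.004, -0.032, -0.999], [-1.0, 0.003, -0.004]]
wrist_force: [-0.3, -0.0, 0.6]
opening: 85.4
```

jog_arm --motion '[[[-15, 0, 0, 0, 0, 0, 0], [-30, 0, 0, 0, 0, 0, 0], [-45, 0, 0, 0, 0, 0, 0], [-45, 0, 0, 0, 0, 0, 0], [-45, 0, 0, 0, 0, 0, 0]]]'

```text
time_s: 8.15
eef_pos: [450.4, 325.8, 203.4]
ee_rot: [[-0.006, 0.999, -0.032], [-0.002, -0.032, -0.999], [-1.0, -0.005, 0.002]]
wrist_force: [0.6, -0.0, 0.5]
opening: 85.6
```

Run:
```python
from h import *
st()
im=manip.snapshot("scene");cv2.imwrite("pics/s5.png",cv2.resize(im[100:220,330:470,::-1],None,fx=5,fy=5,interpolation=cv2.INTER_CUBIC))
plan([([571.8,-20,215],87.8,40)])
plan([([571.8,-20,215],-92.2,40)])
```

```text
8.15 [450.392 325.802 203.402] yawY -1.83715422420888 tilt [-0.006 -0.002 -1.   ] F [ 0.626 -0.002  0.466] op 85.63581126126593
[[[-0.3,10.9,28.6,-7.5,-0,-0,0],[-0.3,7.1,29.8,-7.5,-0,-0,0],[-0.3,3.1,30.4,-7.5,-0,-0,0],[-0.3,-0.9,30.6,-7.5,-0,-0,0],[-0.3,-4.8,30.2,-7.5,-0,-0,0]]]
[[[-0.3,-8.7,29.3,-7.5,-0,-0,0],[-0.3,-12.5,27.9,-7.5,-0,-0,0],[-0.3,-16,26.1,-7.5,-0,-0,0],[-0.3,-19.2,23.8,-7.5,-0,-0,0],[-0.3,-22.2,21.1,-7.5,-0,-0,0]]]
[[[-0.3,-24.7,18,-7.5,-0,-0,0],[-0.3,-26.9,14.7,-7.5,-0,-0,0]]]
[[[-0.3,10.9,28.6,7.5,-0,0,0],[-0.3,14.5,26.9,7.5,-0,0,0],[-0.3,17.9,24.8,7.5,-0,0,0],[-0.3,21,22.2,7.5,-0,0,0],[-0.3,23.8,19.3,7.5,-0,0,0]]]
[[[-0.3,26.1,16,7.5,-0,0,0],[-0.3,27.9,12.5,7.5,-0,0,0],[-0.3,29.3,8.7,7.5,-0,0,0],[-0.3,30.2,4.8,7.5,-0,0,0],[-0.3,30.6,0.8,7.5,-0,0,0]]]
[[[-0.3,30.4,-3.3,7.5,-0,0,0],[-0.3,29.7,-7.2,7.5,-0,0,0]]]
```

View pics/s5.png

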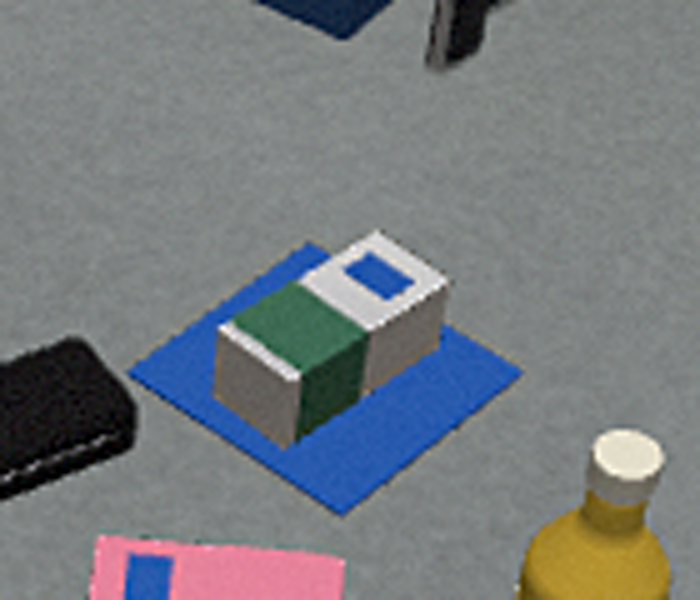

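The carton lies flat at the middle of the mat, around (330,340) in the crop. Next is the hasp.

jog_arm --motion '[[[0, 11, 28.5, 7.5, 0, 0, 0], [0, 14.5, 27, 7.5, 0, 0, 0], [0, 18, 25, 7.5, 0, 0, 0.2], [0, 21, 22, 7.5, 0, 0, 0.4], [0, 24, 19, 7.5, 0, 0, 0.4]]]'

```text
time_s: 8.7
eef_pos: [503.1, 181.0, 220.4]
ee_rot: [[0.015, 0.763, -0.646], [0.01, -0.647, -0.763], [-1.0, 0.005, -0.017]]
wrist_force: [0.3, 1.1, 0.5]
opening: 51.2
```

jog_arm --motion '[[[0, 26, 16, 7.5, 0, 0, 0.4], [0, 28, 12.5, 7.5, 0, 0, 0.4], [0, 29, 9, 7.5, 0, 0, 0.4], [0, 30, 5, 7.5, 0, 0, 0.4], [0, 30, 1, 7.5, 0, 0, 0.4]]]'

```text
time_s: 9.2
eef_pos: [549.0, 29.4, 224.5]
ee_rot: [[0.02, 0.184, -0.983], [0.01, -0.983, -0.184], [-1.0, -0.006, -0.022]]
wrist_force: [0.4, 0.3, 0.3]
opening: 51.0
```

Run:
```python
from h import *
st()
plan([([571.8,-20,200],-92.2,40)],grip=.4)
```

```text
9.2 [548.951  29.403 224.487] yawY -79.38109275775801 tilt [ 0.02  0.01 -1.  ] F [0.395 0.286 0.318] op 50.994439184279884
[[[12.2,26.5,-6.4,6.4,-0.6,0.3,0.4],[12.2,25.5,-9.4,6.4,-0.6,0.3,0.4]]]
```

jog_arm --motion '[[[12, 24, -6, 5, -0.6, 0.3, 0.4], [12, 16, -9, 5, -0.6, 0.3, 0.4], [0, 0, 0, 0, 0, 0, 0.4]]]'

```text
time_s: 9.5
eef_pos: [571.1, -13.1, 202.8]
ee_rot: [[0.003, -0.005, -1.0], [-0.003, -1.0, 0.005], [-1.0, 0.003, -0.003]]
wrist_force: [0.3, 0.2, 0.0]
opening: 51.3
```

Run:
```python
from h import *
st()
plan([([571.8,-20,160],-92.2,15)],grip=.4)
```

```text
9.5 [571.105 -13.133 202.765] yawY -90.28788247427055 tilt [ 0.003 -0.003 -1.   ] F [0.346 0.189 0.001] op 51.30427202906902
[[[14.3,2.2,-0.2,0.6,-0.1,-0.1,0.4],[14.3,2.3,-0.2,0.6,-0.1,-0.1,0.4],[14.3,2.3,-0.3,0.6,-0.1,-0.1,0.4]]]
```

jog_arm --motion '[[[14, 2, 0, 0.6, -0.1, -0.1, 0.4], [14, 2, 0, 0.6, -0.1, -0.1, 0.4], [12, 2, 0, 0.6, -0.1, -0.1, 0.4], [0, 0, 0, 0, 0, 0, 0.4]]]'

```text
time_s: 9.9
eef_pos: [570.2, -17.9, 160.9]
ee_rot: [[-0.001, -0.033, -0.999], [0.003, -0.999, 0.033], [-1.0, -0.003, 0.001]]
wrist_force: [0.1, 0.1, -0.1]
opening: 51.1
```

Run:
```python
from h import *
st()
plan([([571.8,-20,115],-92.2,10)],grip=.4)
im=manip.snapshot("scene");cv2.imwrite("pics/s6.png",cv2.resize(im[170:310,250:410,::-1],None,fx=4.5,fy=4.2,interpolation=cv2.INTER_CUBIC))
```

```text
9.9 [570.183 -17.938 160.851] yawY -91.91196140363998 tilt [-0.001  0.003 -1.   ] F [ 0.142  0.054 -0.051] op 51.099093944276355
[[[9.2,0.4,-0.3,0.1,0,0,0.4],[9.2,0.4,-0.3,0.1,0,0,0.4],[9.2,0.4,-0.3,0.1,0,0,0.4],[9.2,0.4,-0.3,0.1,0,0,0.4],[9.2,0.4,-0.3,0.1,0,0,0.4]]]
```

View pics/s6.png

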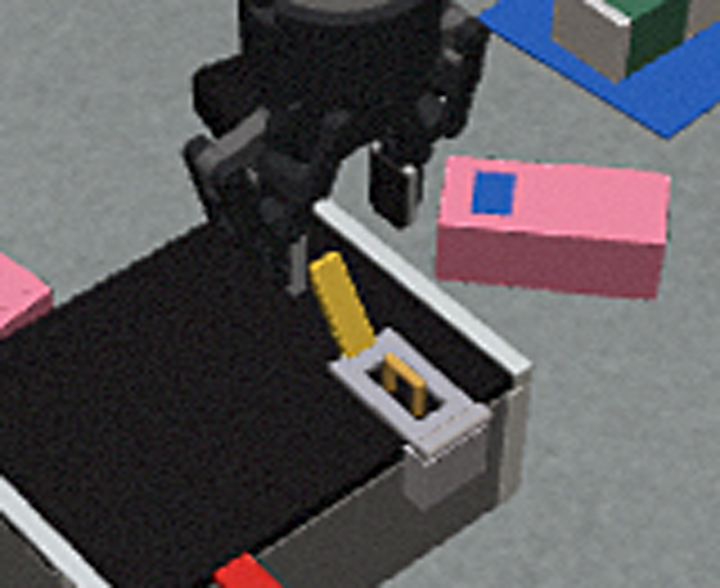

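The fingers are open on either side of the tongue, whose tip is at (325,260) in the crop. Descending.

jog_arm --motion '[[[10, 0.5, -0.5, 0, 0, 0, 0.4], [10, 0.5, -0.5, 0, 0, 0, 0.4], [10, 0.5, -0.5, 0, 0, 0, 0.4], [9, 0, 0, 0, 0, 0, 0.4], [0, 0, 0, 0, 0, 0, 0.4]]]'

```text
time_s: 10.45
eef_pos: [572.3, -18.7, 120.1]
ee_rot: [[0.001, -0.031, -1.0], [0.003, -1.0, 0.031], [-1.0, -0.003, -0.001]]
wrist_force: [-0.6, -0.1, -0.3]
opening: 51.4
```

Run:
```python
from h import *
st()
plan([([571.8,-20,116],-92.2,10)],grip=.4)
im=manip.snapshot("scene");cv2.imwrite("pics/s7.png",cv2.resize(im[170:310,250:410,::-1],None,fx=4.5,fy=4.2,interpolation=cv2.INTER_CUBIC))
```

```text
10.45 [572.297 -18.705 120.058] yawY -91.78231134366784 tilt [ 0.001  0.003 -1.   ] F [-0.569 -0.071 -0.312] op 51.35264640108477
[[[4.1,1.3,0.5,0.4,-0.1,0.2,0.4]]]
```

View pics/s7.png

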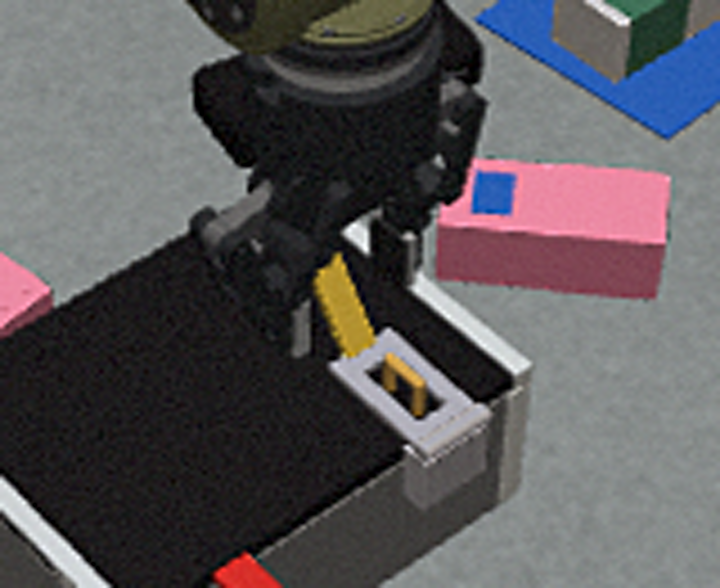

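jog_arm --motion '[[[4, 1, 0, 0.4, 0, 0, 0.4], [0, 0, 0, 0, 0, 0, 0.7], [0, 0, 0, 0, 0, 0, 1], [0, 0, 0, 0, 0, 0, 1], [0, 0, 0, 0, 0, 0, 1]]]' --grip_force 30

```text
time_s: 11.0
eef_pos: [572.9, -21.1, 117.5]
ee_rot: [[0.003, -0.039, -0.999], [0.001, -0.999, 0.039], [-1.0, -0.001, -0.003]]
wrist_force: [1.8, 2.1, -2.6]
opening: 15.2
```

Run:
```python
from h import *
st()
s=manip.get_state();p=s["eef_pos"]
# arc about case -y axis through pivot
piv=np.array([646.9,-22.6,108]); ex=np.array([np.cos(3.105),np.sin(3.105),0])
g=p+np.array([0,0,19]); x=(g-piv)@ex; z=g[2]-108; r=np.hypot(x,z);a=np.arctan2(z,x);print("r",r,"ang",np.degrees(a))
W=[]
for d in np.radians(np.arange(10,151,10)):
    W.append((p+ex*(r*np.cos(a+d)-x)+np.array([0,0,r*np.sin(a+d)-z]),np.degrees(np.arctan2(s["ee_rot"][1,1],s["ee_rot"][0,1]))))
    print(np.degrees(d),W[-1][0])
plan(W,grip=1,step=20)
```

```text
11.0 [572.888 -21.061 117.481] yawY -92.24157346210708 tilt [ 0.003  0.001 -1.   ] F [ 1.792  2.066 -2.611] op 15.158265578049592
r 79.30939008244668 ang 21.045544279840723
10.0 [578.954 -21.283 129.901]
20.0 [587.083 -21.581 141.079]
29.999999999999996 [597.029 -21.945 150.675]
40.0 [608.488 -22.365 158.396]
50.0 [621.113 -22.827 164.009]
59.99999999999999 [634.521 -23.318 167.343]
70.0 [648.303 -23.822 168.296]
80.0 [662.042 -24.325 166.84 ]
90.0 [675.319 -24.811 163.019]
100.0 [687.731 -25.266 156.949]
110.0 [698.902 -25.675 148.814]
119.99999999999999 [708.491 -26.026 138.862]
130.0 [716.207 -26.308 127.395]
140.0 [721.816 -26.513 114.761]
150.0 [725.148 -26.635 101.344]
[[[-12.4,-0,-6.1,-0,-0.2,0.1,1],[-11.2,-0,-8.1,-0,0,-0,1],[-9.6,-0,-10,-0,-0,-0,1],[-7.7,-0,-11.5,-0,-0,-0,1],[-5.6,-0,-12.6,-0,-0,-0,1]]]
[[[-3.3,-0,-13.4,-0,-0,-0,1],[-1,-0,-13.8,-0,-0,-0,1],[1.5,-0,-13.7,-0,-0,-0,1],[3.8,-0,-13.3,-0,-0,-0,1],[6.1,-0,-12.4,-0,-0,-0,1]]]
[[[8.1,-0,-11.2,-0,-0,-0,1],[10,-0,-9.6,-0,-0,-0,1],[11.5,-0,-7.7,-0,-0,-0,1],[12.6,-0,-5.6,-0,-0,-0,1],[13.4,-0,-3.3,-0,-0,-0,1]]]
```

Gripped: opening 15.2 mm and radius 79.3 mm, which matches the 79 mm given. I'll follow the arc.

jog_arm --motion '[[[-12, 0, -6, 0, 0, 0, 1], [-11, 0, -8, 0, 0, 0, 1], [-10, 0, -10, 0, 0, 0, 1], [-8, 0, -11.5, 0, 0, 0, 1]]]'

```text
time_s: 11.4
eef_pos: [607.3, -22.4, 158.9]
ee_rot: [[-0.005, -0.039, -0.999], [0.001, -0.999, 0.039], [-1.0, -0.001, 0.006]]
wrist_force: [0.2, -2.0, -11.3]
opening: 15.5
```

```bash
cat >> h.py <<'E'
def arc(piv,r,a0,stops,yaw,yref,off=19):
    s=manip.get_state();p=s["eef_pos"];ex=np.array([np.cos(3.105),np.sin(3.105),0]);piv=np.array(piv,float)
    g=p+np.array([0,0,off]);x=(g-piv)@ex;z=g[2]-piv[2];print("r",np.hypot(x,z),"moved",np.degrees(np.arctan2(z,x))-a0)
    ey=np.array([-ex[1],ex[0],0]); yc=(g-piv)@ey; print("lateral",yc)
    W=[(piv+ex*r*np.cos(np.radians(a0+d))+ey*yref+np.array([0,0,r*np.sin(np.radians(a0+d))-off]),yaw) for d in stops]
    plan(W,grip=1,step=50)
E
python3 - <<'E'
from h import *
st()
arc([646.9,-22.6,108],79.3,21,range(50,150,10),-92.2,1.2)
E
```

```text
11.4 [607.274 -22.419 158.925] yawY -92.24386968544121 tilt [-0.005  0.001 -1.   ] F [  0.233  -2.018 -11.284] op 15.487283586694172
r 80.36261932070214 moved 39.4724181583158
lateral 1.2691691191537915
[[[-5.1,-0.1,-13.8,-0,0.3,0.1,1],[-3.3,-0,-13.4,-0,0,0,1],[-1,-0,-13.8,-0,0,0,1],[1.4,-0,-13.7,-0,0,0,1],[3.8,-0,-13.3,-0,0,0,1]]]
[[[6.1,-0,-12.4,-0,0,0,1],[8.1,-0,-11.2,-0,0,0,1],[9.9,-0,-9.6,-0,0,0,1],[11.5,-0,-7.7,-0,0,0,1],[12.6,-0,-5.6,-0,0,0,1]]]
```

jog_arm --motion '[[[-4, 0, -13.5, 0, 0.3, 0, 1], [-3, 0, -13.5, 0, 0, 0, 1], [-1, 0, -14, 0, 0, 0, 1], [1.5, 0, -13.5, 0, 0, 0, 1], [4, 0, -13, 0, 0, 0, 1]]]'

```text
time_s: 11.9
eef_pos: [676.0, -25.3, 165.6]
ee_rot: [[-0.007, -0.039, -0.999], [0.001, -0.999, 0.039], [-1.0, -0.001, 0.007]]
wrist_force: [-4.9, -2.1, -3.3]
opening: 15.1
```

Run:
```python
from h import *
st()
arc([646.9,-22.6,108],79.3,21,range(100,150,10),-92.2,1.2)
im=manip.snapshot("scene");cv2.imwrite("pics/s8.png",cv2.resize(im[170:310,250:410,::-1],None,fx=4.5,fy=4.2,interpolation=cv2.INTER_CUBIC))
```

```text
11.9 [676.03  -25.342 165.647] yawY -92.23437015406257 tilt [-0.007  0.001 -1.   ] F [-4.944 -2.059 -3.275] op 15.102564537881097
r 82.02411994891182 moved 89.86233471916638
lateral 1.674733970252958
[[[8.6,-0.5,-11.7,-0,0.4,0,1],[8.1,-0,-11.2,0,-0,-0,1],[9.9,-0,-9.6,-0,-0,0,1],[11.5,-0,-7.7,-0,0,0,1],[12.6,-0,-5.6,-0,0,0,1]]]
```

View pics/s8.png

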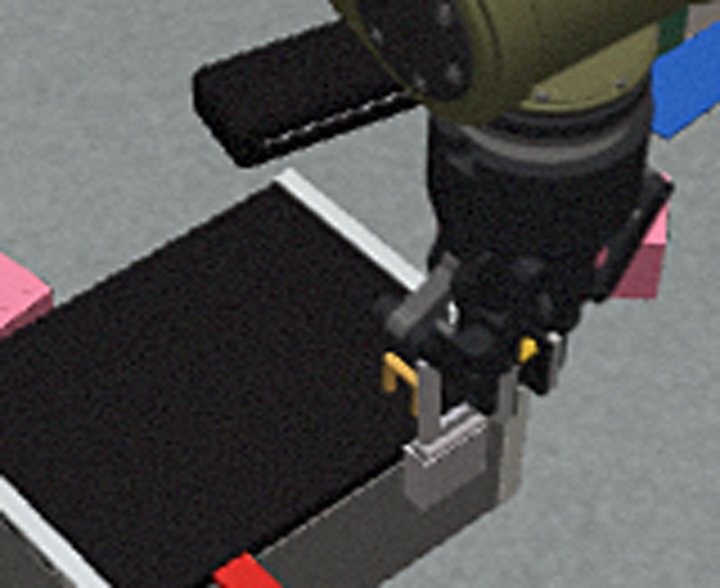

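The hasp is about upright and clear of the staple, which now shows free at (400,380). I'll keep folding it over.

jog_arm --motion '[[[8.5, 0, -11.5, 0, 0.4, 0, 1], [8, 0, -11, 0, 0, 0, 1], [10, 0, -9.5, 0, 0, 0, 1], [11.5, 0, -7.5, 0, 0, 0, 1], [12, 0, -4, 0, 0, 0, 1]]]'

```text
time_s: 12.45
eef_pos: [724.9, -27.5, 122.4]
ee_rot: [[0.011, -0.039, -0.999], [-0.001, -0.999, 0.039], [-1.0, 0.0, -0.012]]
wrist_force: [4.3, -1.6, 6.7]
opening: 15.2
```

Run:
```python
from h import *
st()
arc([646.9,-22.6,108],79.3,21,[146],-92.2,1.2)
im=manip.snapshot("scene");cv2.imwrite("pics/s9.png",cv2.resize(im[170:310,250:410,::-1],None,fx=4.5,fy=4.2,interpolation=cv2.INTER_CUBIC))
```

```text
12.45 [724.873 -27.521 122.383] yawY -92.24086684336687 tilt [ 0.011 -0.001 -1.   ] F [ 4.318 -1.634  6.701] op 15.2175269208082
r 84.93609975630129 moved 135.85673493250346
lateral 2.0654378451306283
[[[15.5,-0.9,1,-0,-0.7,-0,1]]]
```

View pics/s9.png

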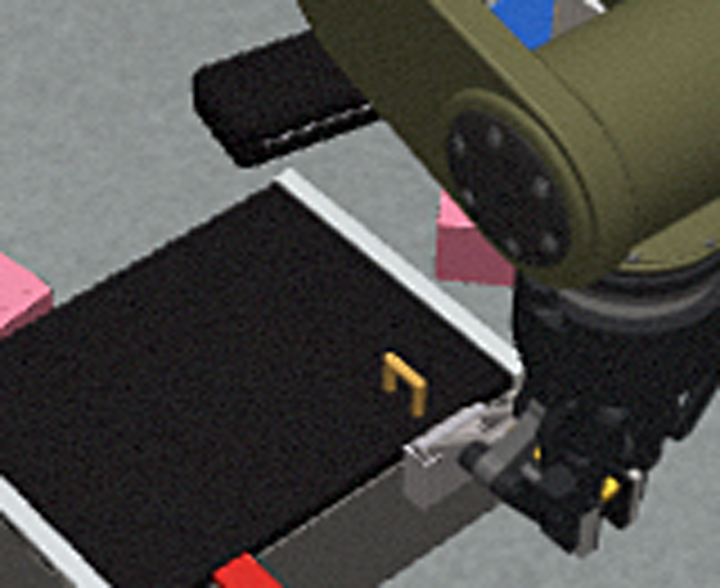

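jog_arm --motion '[[[7, -0.5, 2, 0, -0.4, 0, 1], [6, 0, 1, 0, -0.3, 0, 1], [0, 0, 0, 0, 0, 0, 1]]]'

```text
time_s: 12.8
eef_pos: [726.9, -27.7, 112.1]
ee_rot: [[0.015, -0.039, -0.999], [-0.002, -0.999, 0.039], [-1.0, 0.001, -0.015]]
wrist_force: [-9.6, -1.5, -2.4]
opening: 15.4
```

jog_arm --motion '[[[0, 0, 0, 0, 0, 0, 0.7], [0, 0, 0, 0, 0, 0, 0.45], [0, 0, 0, 0, 0, 0, 0.45]]]'

```text
time_s: 13.1
eef_pos: [726.9, -27.2, 112.1]
ee_rot: [[0.015, -0.039, -0.999], [-0.001, -0.999, 0.039], [-1.0, 0.001, -0.015]]
wrist_force: [1.2, 0.4, -0.2]
opening: 47.1
```

jog_arm --motion '[[[-15, 0, 0, 0, 0, 0, 0.45], [-30, 0, 0, 0, 0, 0, 0.45], [-40, 0, 0, 0, 0, 0, 0.45], [-20, 0, 0, 0, 0, 0, 0.45]]]'

```text
time_s: 13.5
eef_pos: [724.2, -26.6, 220.1]
ee_rot: [[0.01, -0.039, -0.999], [-0.001, -0.999, 0.039], [-1.0, 0.0, -0.01]]
wrist_force: [0.7, 0.1, 0.3]
opening: 47.0
```

Run:
```python
from h import *
st()
im=manip.snapshot("scene");cv2.imwrite("pics/s10.png",cv2.resize(im[190:340,250:410,::-1],None,fx=4.5,fy=4,interpolation=cv2.INTER_CUBIC))
```

```text
13.5 [724.165 -26.571 220.14 ] yawY -92.21335669901296 tilt [ 0.01  -0.001 -1.   ] F [0.67  0.069 0.348] op 46.992832528495036
```

View pics/s10.png

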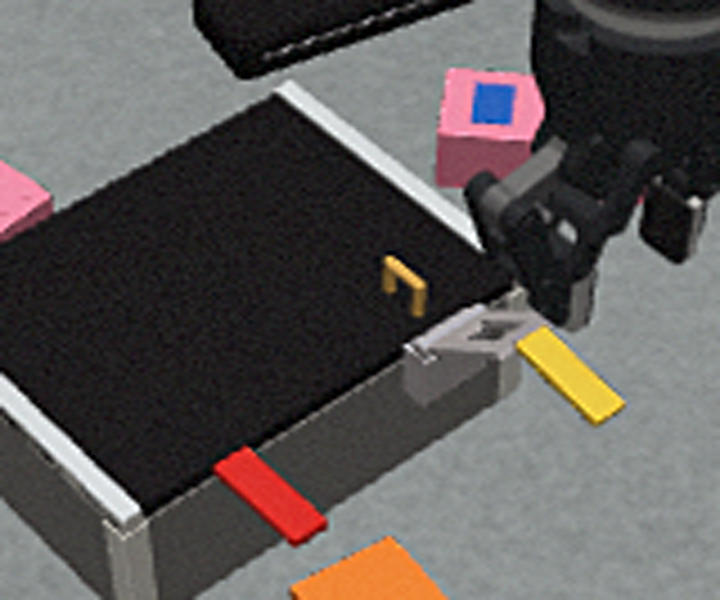

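The hasp is folded forward, with its tongue tip at about (610,412) in the crop. I'll work out the angle from that pixel and plan the lid.

Run:
```python
from h import *
ex=np.array([np.cos(3.105),np.sin(3.105),0])
for a in np.arange(2.1,2.71,.1):
    c,s=np.cos(a),np.sin(a)
    f=lambda x,z:np.array([646.9,-22.6,108])+ex*(c*x-s*z)+np.array([0,0,s*x+c*z])
    print(round(a,1),proj("scene",[f(86.5,39.3),f(59,0)]).ravel())
print("meas tip",250+610/4.5,190+412/4,"strap end",250+530/4.5,190+338/4)
plan([([690,-80,215],-92.2,30),([664.9,-133.3,170],-92.2,30)],grip=.3)
```

```text
2.1 [383.172 280.727 363.684 265.194]
2.2 [384.877 285.302 365.518 268.005]
2.3 [386.203 289.696 367.198 270.858]
2.4 [387.137 293.856 368.705 273.72 ]
2.5 [387.676 297.737 370.021 276.557]
2.6 [387.819 301.297 371.133 279.338]
2.7 [387.574 304.5   372.029 282.029]
meas tip 385.55555555555554 293.0 strap end 367.77777777777777 274.5
[[[2.5,18.2,10.9,-0,-0.2,-0,0.3],[2.6,18.2,10.9,-0,-0.2,-0,0.3],[2.6,18.2,10.9,-0,-0.2,-0,0.3],[15,18.1,7.7,-0,0,-0,0.3],[15,18.1,7.7,-0,0,-0,0.3]]]
[[[15,18.1,7.7,-0,0,-0,0.3]]]
```

The hasp is at about 2.4 rad, which clears the staple. I'll nudge it a bit further with shut fingers, pressing from above on the tongue.

jog_arm --motion '[[[20, 0, 4, 0, -0.3, 0, 1], [20, 0, 0, 0, -0.3, 0, 1], [15, 0, 0, 0, 0, 0, 1], [5, 0, 0, 0, 0, 0, 1], [0, 0, 0, 0, 0, 0, 1]]]'

```text
time_s: 14.05
eef_pos: [721.9, -26.4, 164.2]
ee_rot: [[0.007, -0.038, -0.999], [-0.001, -0.999, 0.038], [-1.0, 0.0, -0.007]]
wrist_force: [0.8, 0.9, 0.4]
opening: 0.0
```

jog_arm --motion '[[[5, 0, 0, 0, 0, 0, 1], [5, 0, 0, 0, 0, 0, 1], [5, 0, 0, 0, 0, 0, 1], [5, 0, 0, 0, 0, 0, 1]]]'

```text
time_s: 14.45
eef_pos: [722.8, -26.5, 144.2]
ee_rot: [[0.009, -0.038, -0.999], [-0.001, -0.999, 0.038], [-1.0, 0.0, -0.009]]
wrist_force: [2.6, 0.3, 2.2]
opening: 0.3
```

Contact at z=144, as predicted. I'll push about 13 mm more.

jog_arm --motion '[[[4, 0, 0, 0, 0, 0, 1], [4, 0, 0, 0, 0, 0, 1], [3, 0, 0, 0, 0, 0, 1], [2, 0, 0, 0, 0, 0, 1]]]'

```text
time_s: 14.85
eef_pos: [723.8, -26.5, 130.9]
ee_rot: [[0.012, -0.039, -0.999], [-0.001, -0.999, 0.039], [-1.0, 0.001, -0.012]]
wrist_force: [2.4, -0.8, 1.0]
opening: -0.2
```

jog_arm --motion '[[[-10, 0, 0, 0, 0, 0, 1], [-30, 0, 0, 0, 0, 0, 1], [-30, 0, 0, 0, 0, 0, 0.7], [-20, 0, 0, 0, 0, 0, 0.4], [0, 0, 0, 0, 0, 0, 0.4]]]'

```text
time_s: 15.35
eef_pos: [721.3, -26.3, 225.1]
ee_rot: [[0.007, -0.039, -0.999], [-0.001, -0.999, 0.039], [-1.0, 0.0, -0.007]]
wrist_force: [-1.1, 0.1, 0.3]
opening: 43.2
```

Run:
```python
from h import *
st()
im=manip.snapshot("scene");cv2.imwrite("pics/s11.png",cv2.resize(im[190:340,250:410,::-1],None,fx=4.5,fy=4,interpolation=cv2.INTER_CUBIC))
plan([([690,-80,215],-92.2,30),([664.9,-133.3,170],-92.2,30)],grip=.4)
```

```text
15.35 [721.331 -26.324 225.089] yawY -92.20692274306371 tilt [ 0.007 -0.001 -1.   ] F [-1.096  0.124  0.261] op 43.15159729643857
[[[2.7,18.3,9.7,-0,-0.1,-0,0.4],[2.7,18.3,9.7,-0,-0.1,-0,0.4],[2.8,18.3,9.7,-0,-0.1,-0,0.4],[15,18.1,7.7,-0,0,0,0.4],[15,18.1,7.7,-0,0,0,0.4]]]
[[[15,18.1,7.7,-0,0,0,0.4]]]
```

View pics/s11.png

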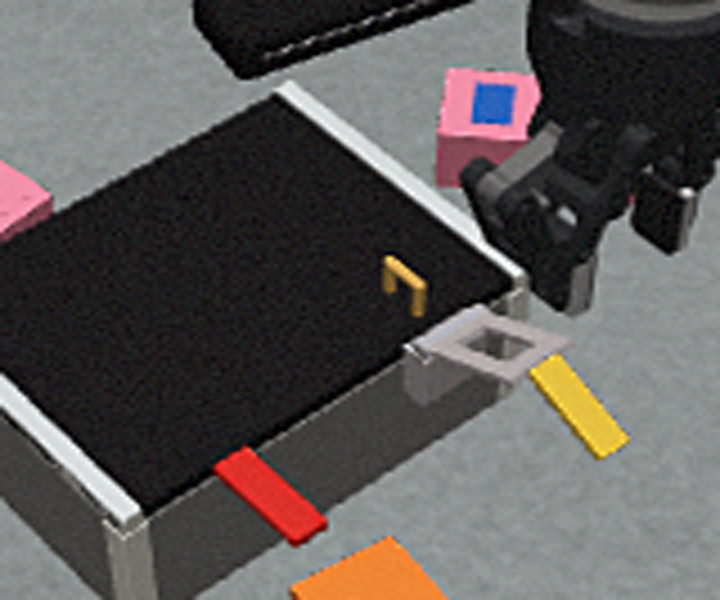

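The hasp is well folded now, tongue tip at (610,450), about 2.6 rad. Next is the tab.

jog_arm --motion '[[[3, 18, 9.5, 0, -0.1, 0, 0.4], [3, 18, 9.5, 0, -0.1, 0, 0.4], [3, 18, 9.5, 0, -0.1, 0, 0.4], [15, 18, 8, 0, 0, 0, 0.4], [15, 18, 8, 0, 0, 0, 0.4]]]'

```text
time_s: 15.9
eef_pos: [670.3, -114.5, 179.0]
ee_rot: [[-0.006, -0.035, -0.999], [0.001, -0.999, 0.035], [-1.0, -0.001, 0.006]]
wrist_force: [0.0, 0.4, -0.5]
opening: 51.3
```

jog_arm --motion '[[[15, 14, 7, 0, 0, 0, 0.4], [5, 0, 0, 0, 0, 0, 0.4], [0, 0, 0, 0, 0, 0, 0.4]]]'

```text
time_s: 16.2
eef_pos: [659.4, -130.1, 153.2]
ee_rot: [[-0.014, -0.037, -0.999], [0.003, -0.999, 0.037], [-1.0, -0.002, 0.014]]
wrist_force: [0.4, -0.5, 0.7]
opening: 51.2
```

Run:
```python
from h import *
st()
plan([([664.9,-133.3,125],-92.2,20)],grip=.4)
```

```text
16.2 [ 659.444 -130.133  153.207] yawY -92.14149698954708 tilt [-0.014  0.003 -1.   ] F [ 0.372 -0.458  0.741] op 51.22647452573225
[[[14.1,1.5,-3,0,0.4,0.1,0.4],[14.1,1.5,-2.9,0,0.4,0.1,0.4]]]
```

jog_arm --motion '[[[14, 1.5, -3, 0, 0.4, 0.1, 0.4], [12, 1.5, -3, 0, 0.4, 0.1, 0.4], [0, 0, 0, 0, 0, 0, 0.4]]]'

```text
time_s: 16.5
eef_pos: [666.2, -131.4, 126.8]
ee_rot: [[0.001, -0.036, -0.999], [-0.001, -0.999, 0.036], [-1.0, 0.001, -0.001]]
wrist_force: [0.2, -0.3, -0.8]
opening: 51.5
```

Run:
```python
from h import *
st()
im=manip.snapshot("scene");cv2.imwrite("pics/s12.png",cv2.resize(im[190:340,250:410,::-1],None,fx=4.5,fy=4,interpolation=cv2.INTER_CUBIC))
plan([([664.9,-133.3,79],-92.2,10)],grip=.4)
```

```text
16.5 [ 666.248 -131.366  126.753] yawY -92.03941136046708 tilt [ 0.001 -0.001 -1.   ] F [ 0.212 -0.344 -0.77 ] op 51.45180064447271
[[[9.7,0.4,0.3,0,-0,-0,0.4],[9.7,0.4,0.3,0,-0,-0,0.4],[9.7,0.4,0.3,0,-0,-0,0.4],[9.7,0.4,0.3,0,-0,-0,0.4],[9.7,0.4,0.3,0,-0,-0,0.4]]]
```

View pics/s12.png

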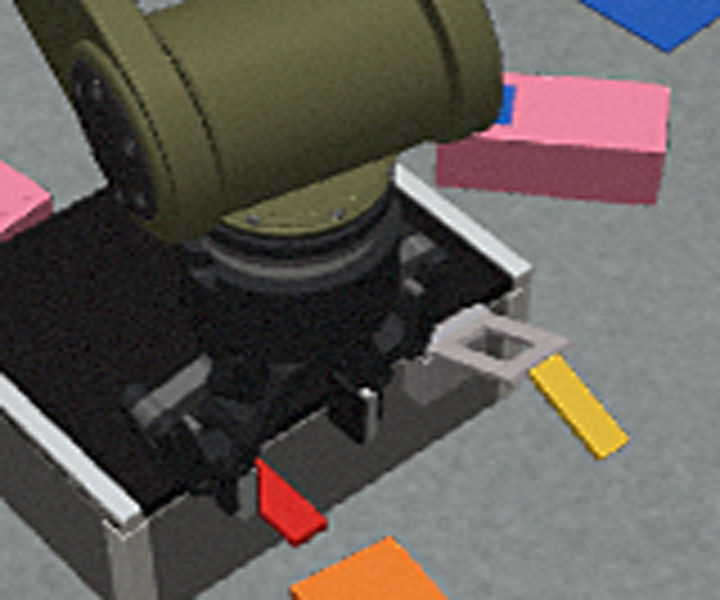

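The fingers are on both sides of the red tab, tip at (300,540), and the hasp is clear. Descending.

jog_arm --motion '[[[10, 0.4, 0, 0, 0, 0, 0.4], [10, 0.4, 0, 0, 0, 0, 0.4], [10, 0.4, 0, 0, 0, 0, 0.4], [10, 0.4, 0, 0, 0, 0, 0.4], [6, 0, 0, 0, 0, 0, 0.4]]]'

```text
time_s: 17.05
eef_pos: [667.4, -132.5, 80.1]
ee_rot: [[0.004, -0.035, -0.999], [-0.002, -0.999, 0.035], [-1.0, 0.002, -0.004]]
wrist_force: [-0.8, -0.1, -0.0]
opening: 51.5
```

jog_arm --motion '[[[2, 0.5, 0, 0, 0, 0, 0.5], [0, 0, 0, 0, 0, 0, 0.8], [0, 0, 0, 0, 0, 0, 1], [0, 0, 0, 0, 0, 0, 1], [0, 0, 0, 0, 0, 0, 1]]]' --grip_force 40

```text
time_s: 17.55
eef_pos: [666.9, -135.3, 77.3]
ee_rot: [[0.003, -0.036, -0.999], [-0.004, -0.999, 0.036], [-1.0, 0.004, -0.003]]
wrist_force: [-0.1, 1.5, -1.9]
opening: 17.2
```

Run:
```python
from h import *
st()
im=manip.snapshot("scene");cv2.imwrite("pics/s13.png",cv2.resize(im[190:340,250:410,::-1],None,fx=4.5,fy=4,interpolation=cv2.INTER_CUBIC))
arc([473,-126.6,90.5],192,1.8,range(5,100,5),-92.2,0)
```

```text
17.55 [ 666.881 -135.304   77.315] yawY -92.07931297710243 tilt [ 0.003 -0.004 -1.   ] F [-0.064  1.498 -1.86 ] op 17.182110914452608
r 194.18546589203282 moved 176.4785796898557
lateral 1.5732027369650732
[[[-2.3,-0.2,48.1,0,-0,-0,1],[-2.2,-0.2,48.1,0,-0,-0,1],[-2.2,-0.2,48.1,0,-0,-0,1],[-2.2,-0.2,48.1,0,-0,-0,1],[-2.2,-0.2,48.1,0,-0,-0,1]]]
[[[-2.2,-0.1,48.1,0,-0,-0,1],[-2.1,-0.1,48.1,0,-0,-0,1],[-2.1,-0.1,48.1,0,-0,-0,1],[-16.5,-0,-2.7,-0,0,0,1],[-16.2,-0,-4.1,0,0,0,1]]]
[[[-15.8,-0,-5.5,0,0,-0,1],[-15.3,-0,-6.9,0,0,0,1],[-14.6,-0,-8.2,0,0,-0,1],[-13.8,-0,-9.4,0,0,0,1],[-13,-0,-10.6,0,0,-0,1]]]
[[[-12,-0,-11.7,0,0,0,1],[-10.9,-0,-12.7,0,0,-0,1],[-9.8,-0,-13.6,0,0,0,1],[-8.6,-0,-14.4,0,0,-0,1],[-7.3,-0,-15.1,0,0,0,1]]]
[[[-5.9,-0,-15.7,0,0,-0,1],[-4.5,-0,-16.1,0,0,0,1],[-3.1,-0,-16.5,0,0,-0,1],[-1.7,-0,-16.7,0,0,0,1],[-0.2,-0,-16.7,0,0,-0,1]]]
[[[1.3,-0,-16.7,0,0,0,1]]]
```

View pics/s13.png

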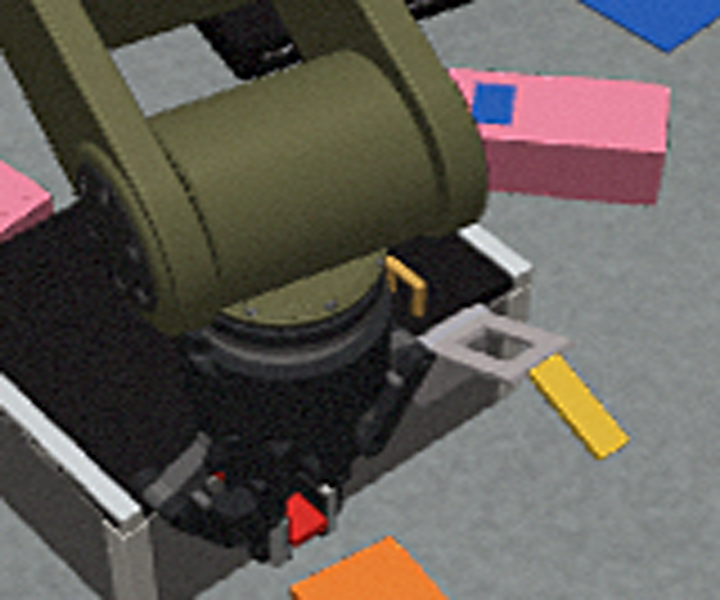

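Gripped: opening 17.2 mm, radius 194 mm against 192 given. My arc helper had the wrong side for the lid, so I'll recompute it with the tab on the -x side.

```bash
cat >> h.py <<'E'
def arcl(stops,r=194,piv=(473,-126.6,90.5),off=19,a0=1.5,yaw=-92.1):
    s=manip.get_state();p=s["eef_pos"];ex=-np.array([np.cos(3.105),np.sin(3.105),0]);ey=np.array([-ex[1],ex[0],0]);piv=np.array(piv,float)
    g=p+np.array([0,0,off]);x=(g-piv)@ex;z=g[2]-piv[2];print("r",np.hypot(x,z),"moved",np.degrees(np.arctan2(z,x))-a0,"lat",(g-piv)@ey)
    W=[(piv+ex*r*np.cos(np.radians(a0+d))+ey*-1.5+np.array([0,0,r*np.sin(np.radians(a0+d))-off]),yaw) for d in stops]
    plan(W,grip=1,step=50)
E
python3 - <<'E'
from h import *
arcl(range(5,106,5))
E
```

```text
r 194.18546589203282 moved 0.22142031014427133 lat -1.5732027369650732
[[[-16.1,-0,1.3,0,-0.2,-0.2,1],[-16.7,0,2.6,-0,0,0,1],[-16.4,0,4.1,-0,-0,0,1],[-16,0,5.5,-0,0,0,1],[-15.5,0,6.9,-0,0,0,1]]]
[[[-14.8,0,8.2,-0,0,0,1],[-14,0,9.5,-0,0,0,1],[-13.2,0,10.7,-0,0,0,1],[-12.2,0,11.8,-0,0,0,1],[-11.1,0,12.8,-0,0,0,1]]]
[[[-9.9,0,13.7,-0,0,0,1],[-8.7,0,14.5,-0,0,0,1],[-7.4,0,15.2,-0,0,0,1],[-6.1,0,15.8,-0,0,0,1],[-4.7,0,16.3,-0,0,0,1]]]
[[[-3.2,0,16.6,-0,0,0,1],[-1.8,0,16.8,-0,0,0,1],[-0.3,0,16.9,-0,0,0,1],[1.2,0,16.9,-0,0,0,1],[2.6,0,16.7,-0,0,0,1]]]
[[[4.1,0,16.4,-0,0,0,1]]]
```

jog_arm --motion '[[[-10, 0, 1, 0, -0.2, -0.2, 1], [-16, 0, 2.5, 0, 0, 0, 1], [-16.5, 0, 4, 0, 0, 0, 1], [-16, 0, 5.5, 0, 0, 0, 1]]]'

```text
time_s: 18.0
eef_pos: [654.2, -134.7, 137.4]
ee_rot: [[0.001, -0.036, -0.999], [-0.001, -0.999, 0.036], [-1.0, 0.001, -0.001]]
wrist_force: [-0.1, -0.6, -3.3]
opening: 17.1
```

Run:
```python
from h import *
st()
arcl(range(25,50,5))
im=manip.snapshot("scene");cv2.imwrite("pics/s14.png",cv2.resize(im[140:340,200:410,::-1],None,fx=3.5,fy=3,interpolation=cv2.INTER_CUBIC))
```

```text
18.0 [ 654.182 -134.657  137.381] yawY -92.04939936225946 tilt [ 0.001 -0.001 -1.   ] F [-0.067 -0.577 -3.29 ] op 17.13341756981922
r 192.95089057723249 moved 18.464623781046683 lat -1.4235235586880624
[[[-20.7,0.1,7.7,0.1,-0.1,-0.1,1],[-14.8,0,8.2,-0,0,-0,1],[-14,0,9.5,-0,-0,0,1],[-13.2,0,10.7,-0,-0,0,1],[-12.2,0,11.8,-0,-0,0,1]]]
```

View pics/s14.png

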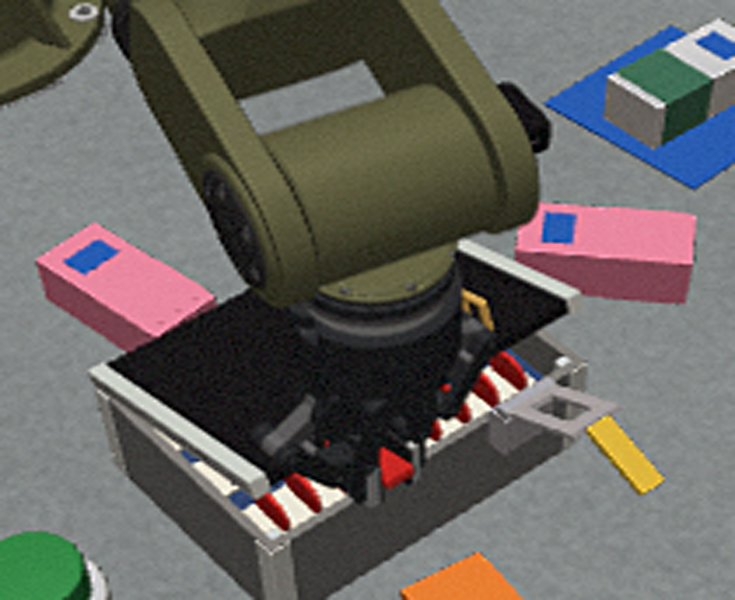

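The lid is rising with the tab in the grip. Continuing.

jog_arm --motion '[[[-16, 0, 7, 0, 0, 0, 1], [-15, 0, 8, 0, 0, 0, 1], [-14, 0, 9.5, 0, 0, 0, 1], [-13, 0, 10.5, 0, 0, 0, 1], [-12, 0, 12, 0, 0, 0, 1]]]'

```text
time_s: 18.55
eef_pos: [602.2, -132.4, 214.9]
ee_rot: [[-0.002, -0.036, -0.999], [-0.001, -0.999, 0.036], [-1.0, 0.001, 0.001]]
wrist_force: [-0.6, -0.6, -5.9]
opening: 17.2
```

Run:
```python
from h import *
st()
arcl(range(50,75,5))
```

```text
18.55 [ 602.225 -132.412  214.852] yawY -92.05361413737405 tilt [-0.002 -0.001 -1.   ] F [-0.626 -0.649 -5.922] op 17.22664361862623
r 193.08380194028425 moved 46.43906378613499 lat -1.0801934415041892
[[[-8.5,0.4,8.6,0,0.1,-0.1,1],[-9.9,0,13.7,0,-0,0,1],[-8.7,0,14.5,0,0,0,1],[-7.4,0,15.2,0,0,0,1],[-6.1,0,15.8,0,0,0,1]]]
```

jog_arm --motion '[[[-9, 0, 11, 0, 0, 0, 1], [-9.5, 0, 13.5, 0, 0, 0, 1], [-8.5, 0, 14.5, 0, 0, 0, 1], [-7.5, 0, 15, 0, 0, 0, 1], [-5, 0, 16, 0, 0, 0, 1]]]'

```text
time_s: 19.05
eef_pos: [526.4, -129.2, 258.8]
ee_rot: [[-0.003, -0.036, -0.999], [-0.001, -0.999, 0.036], [-1.0, 0.001, 0.003]]
wrist_force: [2.1, -1.3, -4.1]
opening: 17.2
```

Run:
```python
from h import *
st()
arcl(range(75,101,5))
im=manip.snapshot("scene");cv2.imwrite("pics/s15.png",cv2.resize(im[100:340,180:410,::-1],None,fx=3,fy=2.5,interpolation=cv2.INTER_CUBIC))
```

```text
19.05 [ 526.446 -129.158  258.759] yawY -92.06981720988654 tilt [-0.003 -0.001 -1.   ] F [ 2.09  -1.347 -4.113] op 17.157782518673855
r 194.7528901027235 moved 72.55437659529922 lat -0.6010928471005612
[[[-1.4,0.9,8.2,0,0.2,-0.1,1],[-3.2,0,16.6,-0,0,0,1],[-1.8,0,16.8,-0,0,0,1],[-0.3,0,16.9,-0,0,0,1],[1.2,0,16.9,-0,0,0,1]]]
[[[2.6,0,16.7,-0,0,0,1]]]
```

View pics/s15.png

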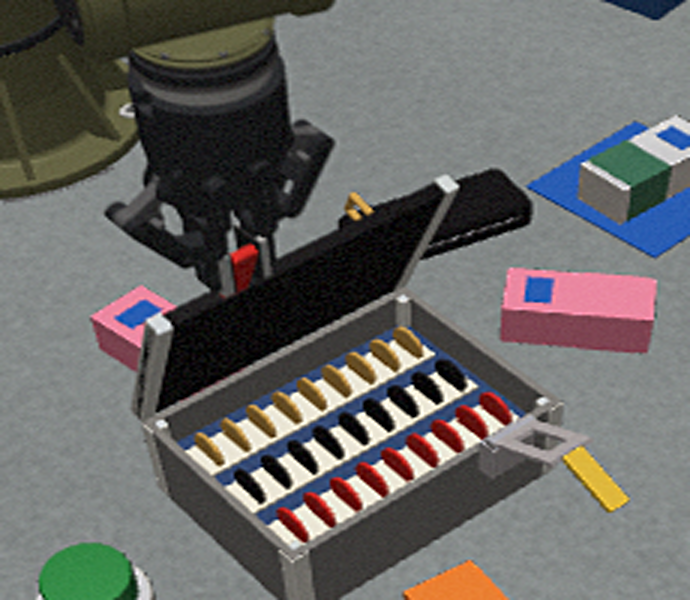

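jog_arm --motion '[[[-2, 0.5, 12, 0, 0.2, 0, 1], [-2.5, 0, 16, 0, 0, 0, 1], [-1.5, 0, 16.5, 0, 0, 0, 1], [0, 0, 16.5, 0, 0, 0, 1], [1, 0, 14, 0, 0, 0, 1]]]'

```text
time_s: 19.6
eef_pos: [446.1, -125.7, 266.8]
ee_rot: [[0.004, -0.035, -0.999], [-0.001, -0.999, 0.035], [-1.0, 0.001, -0.004]]
wrist_force: [3.8, -2.4, -11.3]
opening: 16.8
```

Run:
```python
from h import *
st()
arcl([103])
im=manip.snapshot("scene");cv2.imwrite("pics/s16.png",cv2.resize(im[100:340,180:410,::-1],None,fx=3,fy=2.5,interpolation=cv2.INTER_CUBIC))
```

```text
19.6 [ 446.051 -125.726  266.797] yawY -92.01793011872452 tilt [ 0.004 -0.001 -1.   ] F [  3.775  -2.435 -11.258] op 16.78034421321102
r 197.149235524621 moved 96.36056989014558 lat -0.11232045619698672
[[[7.4,1.3,21.6,0.1,-0.2,-0.1,1]]]
```

View pics/s16.png

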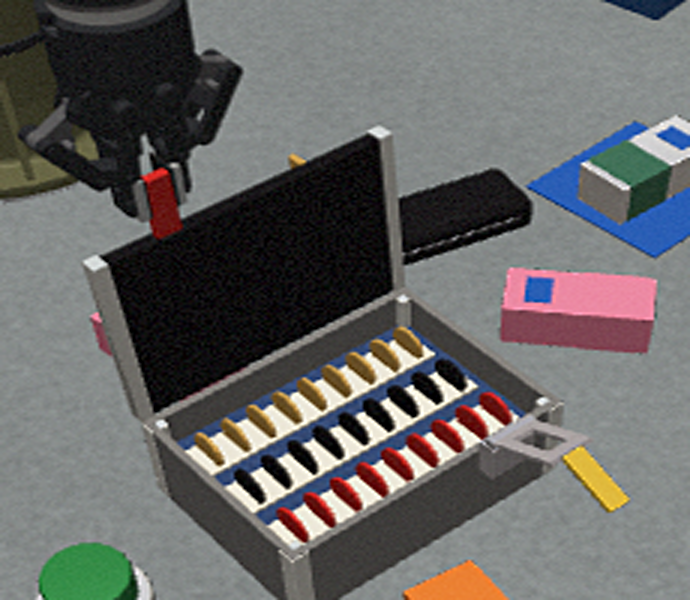

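jog_arm --motion '[[[3, 1, 10, 0, 0, 0, 1], [4, 0.5, 10, 0, -0.2, 0, 1], [0, 0, 0, 0, 0, 0, 1]]]'

```text
time_s: 19.95
eef_pos: [424.9, -124.7, 262.8]
ee_rot: [[0.006, -0.034, -0.999], [0.0, -0.999, 0.034], [-1.0, -0.001, -0.006]]
wrist_force: [5.5, -4.7, -22.4]
opening: 17.0
```

Run:
```python
from h import *
st()
arcl([105])
```

```text
19.95 [ 424.894 -124.726  262.828] yawY -91.95034958163897 tilt [ 0.006  0.    -1.   ] F [  5.542  -4.711 -22.356] op 16.974359068486663
r 197.29218554888504 moved 102.62353273165043 lat 0.11327472263056215
[[[5.3,1.6,7,0.1,-0.4,0,1]]]
```

The lid is at about 1.8 rad, past its balance point. Releasing.

jog_arm --motion '[[[1, 0, 0, 0, 0, 0, 0.8], [0, 0, 0, 0, 0, 0, 0.6], [0, 0, 0, 0, 0, 0, 0.4], [0, 0, 0, 0, 0, 0, 0.3]]]'

```text
time_s: 20.35
eef_pos: [425.8, -124.9, 263.8]
ee_rot: [[0.008, -0.034, -0.999], [-0.001, -0.999, 0.034], [-1.0, 0.0, -0.008]]
wrist_force: [0.2, -0.2, -0.5]
opening: 58.9
```

jog_arm --motion '[[[-20, 0, 0, 0, 0, 0, 0.3], [-35, 0, 0, 0, 0, 0, 0.3], [-35, 0, 0, 0, 0, 0, 0.3], [-35, 0, 0, 0, 0, 0, 0.3], [0, 0, 0, 0, 0, 0, 0.3]]]'

```text
time_s: 20.85
eef_pos: [424.7, -124.5, 393.2]
ee_rot: [[0.005, -0.034, -0.999], [0.0, -0.999, 0.034], [-1.0, -0.001, -0.005]]
wrist_force: [0.5, 0.5, -0.6]
opening: 59.3
```

Run:
```python
from h import *
st()
im=manip.snapshot("scene");cv2.imwrite("pics/s17.png",im[:,:,::-1])
im=manip.snapshot("top");cv2.imwrite("pics/t17.png",im[:,:,::-1])
```

```text
20.85 [ 424.746 -124.517  393.236] yawY -91.9232791949279 tilt [ 0.005  0.    -1.   ] F [ 0.47   0.543 -0.623] op 59.283840322518486
```

View pics/s17.png

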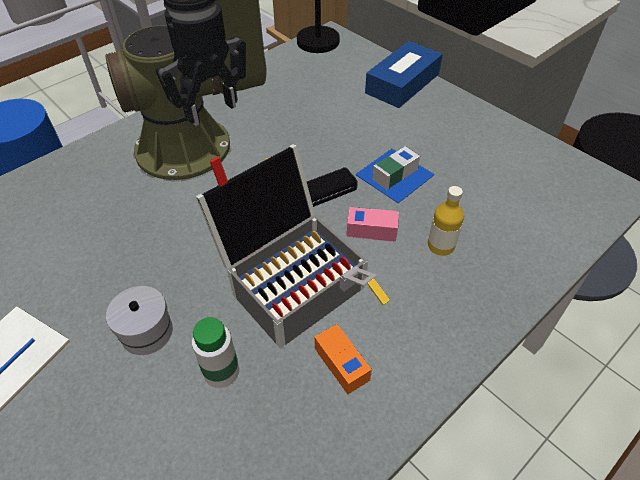

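View pics/t17.png

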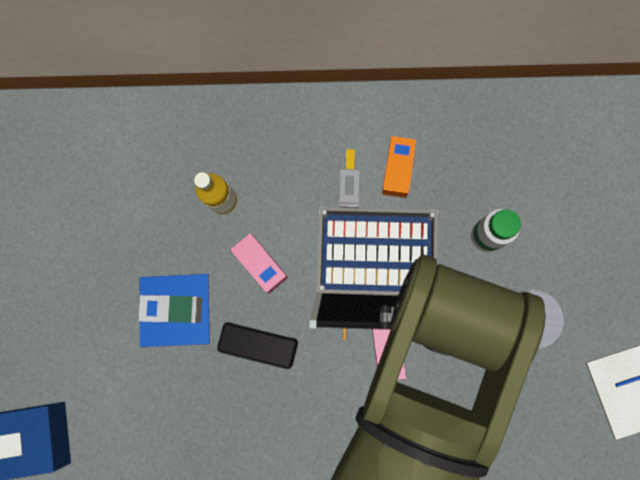

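The lid stays open at its stop, the hasp is folded and the bystanders have not moved. One check remains: how well the carton is centred.

Run:
```python
from h import *
a=cv2.imread("pics/t17.png");b=cv2.imread("pics/s17.png")
cv2.imwrite("pics/c17.png",np.hstack([cv2.resize(a[260:360,125:225],None,fx=4,fy=4,interpolation=cv2.INTER_CUBIC),cv2.resize(b[130:210,350:440],(400,400),interpolation=cv2.INTER_CUBIC)]))
st()
print("expected top-face px top:",proj("top",[[452+dx,327.3+dy,49] for dx in(25,-25) for dy in(55,-55)]))
print("scene:",proj("scene",[[452+dx,327.3+dy,49] for dx in(25,-25) for dy in(55,-55)]))
```

```text
20.95 [ 424.203 -124.308  389.098] yawY -91.92393136475799 tilt [-0.     0.002 -1.   ] F [ 0.728 -0.201 -0.593] op 59.73099527303219
expected top-face px top: [[139.482 297.107]
 [196.196 296.358]
 [138.608 323.289]
 [195.664 322.609]]
scene: [[419.139 154.311]
 [388.347 175.483]
 [403.622 144.583]
 [372.847 164.979]]
```

View pics/c17.png

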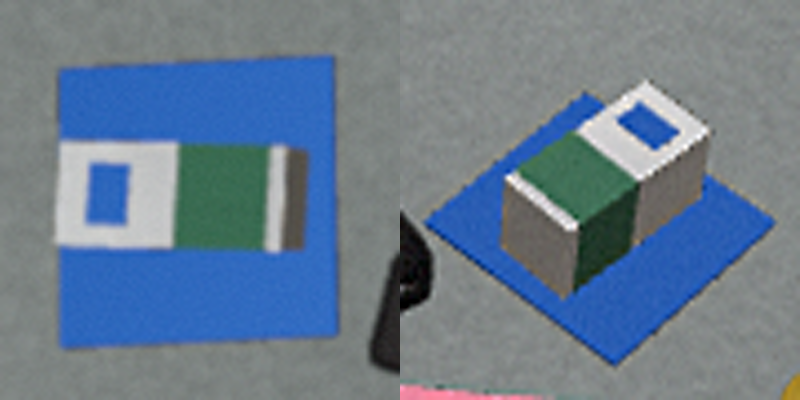

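The carton's edges fall within about 2 px (a few mm) of the mat-centred prediction in both cameras. Handing in.

```bash
python3 -c "
from cell import manip
print(manip.close_job()); print(manip.get_state()['time_s'])"
```

```text
the job is handed in; nothing more can be done
None
the job is handed in; nothing more can be done
```

The trial-lens case is open and the job is handed in, at about 21 s of robot time. No verdict was reported.

1. **Carton:** I lifted it off the lid and lowered it onto the mat until the wrist force showed contact, then let go. It lies flat, and both cameras put it within a few mm of the mat's centre.
2. **Hasp:** I flipped it off the staple and folded it over the front to about 2.4 rad by the camera. I then pressed it further with shut fingers, to roughly 2.6 rad.
3. **Lid:** I raised it by the red tab to about 1.8 rad and released it. It stayed open, leaning back on its own.

The last pictures show the bottle, can and spectacle case where they started. The drum is in place in the scene view, though the arm partly hides it in the top view. The orange and pink cartons were left alone. The gripper was well clear, about 100 mm above the open lid, with under 1 N on the wrist.

- **Case direction:** the task says the front faces the robot's left, but both cameras showed it facing away from the robot (+x). I worked from the images.
- **Arc radii:** during the hasp and lid moves the gripper drifted outwards, reading up to 85 mm instead of 79 mm on the hasp and 197 mm instead of 192 mm on the lid. The forces I read stayed below about 25 N.

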